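# Load the vial carriers onto the spring-gated drip rail

## Robot

A 6-joint arm with a two-finger parallel gripper is mounted at the origin on a cart in front of the work surface, level with it; the furniture and walls round the work are solid. World frame = base frame: x ahead of the robot, y to its left, z up, the work surface at z = 0. Lengths are in m, angles in rad, forces in N, time in s.
With the tool pointing down it reaches from about 0.3 to 0.875 m from the base axis. Payload 6.4 kg.
Tool frame: the origin (TCP) lies at the very end of the fingers, on their centre line; the grasp point (between the pads) lies tcp_to_grasp behind it (tcp_to_grasp is the distance from the TCP to the grasp point, in m); z points along the fingers, y is the direction in which the jaws open and shut (so a half turn about z gives the same grasp; the last joint's range is limited). The gripper opens to 85 mm and grips with 20 to 120 N. Pads are 22 mm wide; open, the fingers measure 114 mm over their backs; the gripper's body (76 mm by 85 mm) begins 54 mm behind the grasp point. The pads swing forward as they close: fully open they stand 13 mm farther back than shut.
Start: joints at [-1.362, 0.181, 1.607, -0, 1.354, -0.206], TCP at [0.232, -0.526, 0.231] pointing down, gripper open.
Joint ranges: [-2.99, 2.99], [-0.89, 2.07], [0.3, 2.58], [-1.14, 4.28], [0, 2.63], [-3.12, 3.12]. Speed limits (rad/s): [2.57, 2.57, 3.01, 3.14, 3.14, 3.14].

## Interface

Orientations are given as a unit quaternion [w, x, y, z].
In Python, from bench import get_obs, camera, hand_in, tcp_to_grasp gives the robot as it stands.
- The arm moves only by the shell command python3 -m inch 'ROWS' [OPENING]. ROWS is JSON, a list of rows, each an object with "delta_pos": the shift along the tool's x, y, z in cm, a list of three; "rotation": the turn, a rotation vector about the tool's x, y, z in rad, a list of three. In form: [{"delta_pos": [x, y, z], "rotation": [rx, ry, rz]}, ...]. A call has 1 to 10 rows; each row shifts and turns the commanded pose from where the row before left it, along the tool's axes as they then stand; what a row does not reach is not made up. A row lasts 1/10 s, in which the tool goes at most 50 mm and 8.59 degrees, less where a joint would pass 70% of its speed; a pose out of reach is approached as far as the arm can. A call is refused whole if a number of a shift passes 5 or a number of a turn 0.15, either way. A call with a gripper value outside its range is refused whole. OPENING is the finger opening in cm, from 0 to 8.54, set as the call begins (- or left out, the last holds). The fingers move at their own pace and stop on an object; the grip force is fixed at half the most. Time passes only in rows, so rows that do not move let the fingers close. It gives the time, the measured TCP pose, the force and the opening at its end, in the units of the state.
- get_obs(): the state, without advancing time (a new reading comes with each control period).
- camera(name): name is "scene" or "top"; returns a dict with "color" (400x640x3 uint8, red, green, blue), "vfov" (degrees; the focal length in pixels is half the picture's height over the tangent of half this angle, whatever the lens; pixels are square), "cx", "cy" (the principal point, pixels), "k1" (the pictures are not rectified: a ray, as slopes to the right and down, at radius r is drawn at 1 + k1 r^2 times it, then the intrinsics apply), "eye" and "orientation" of the camera in the world. Camera axes: x right, y down, z forward; pixel columns grow to the right and rows downward; lengths in m; the calibration is good to about 2 mm. A picture is of the moment at which its call begins. There is no depth.
- hand_in(): hands the job in, once; it reports no verdict.
The state is a dict: "time_s": time; "q": joint angles; "dq": joint speeds; "joint_efforts": joint torques, N m; "eef_pos": TCP position; "eef_rot": TCP orientation; "wrist_force": force on the tool from outside, world axes, zero at the start; "torque": the same for the moment, N m; "opening": opening from 0.0 (shut) to 1.0 (fully open).
Only numpy, scipy, OpenCV 4.12 (cv2) and the standard library are available. Lean on these libraries where they do the work, as an engineer would, in place of code of your own. Each camera call takes 0.05 s, during which the arm holds its last target.

## Task

Cock the sprung gate arm of the drip rail by pressing its blue paddle down until the catch holds it, and hang all the vial carriers that stand on the bench on the rail to the right of the gate. Once all hang there and the gate is held down, slide the whole row to the left along the rail, over the gate, until the first carrier is up against the red collar, then press the red trigger so that the gate springs up again behind the last one and keeps them in. Do not knock over the glass beaker.

Things in the scene. Friction and masses are not known exactly. Their poses are not given: they have to be found in the camera images.
- stand: fixed grey drip-rail stand; origin on the worktop under the rail at the gate; x points away from the robot across the rail, y along the rail to the left, z up. Base plate 405 mm long (y), 12 mm thick, from x = -50 to +80 mm, with a 150 mm wide tongue to x = -195 mm for gate and trigger. End posts 14 mm thick at y = -205 and +178 mm, 166 mm high
- rail_centre (a point): point on the axis of the rail above the gate, axes as the stand. Smooth steel rail, 12 mm diameter, along y, axis 156 mm above the worktop. Right of here (-y) is the loading side with 193 mm of free rail, left of here (+y) the keeping side with 160 mm up to the red collar
- collar (a point): right-hand (-y) face of the red collar, a 38 mm disc round the rail, on the rail's axis; 165 mm left of the gate; axes as the stand. It marks where the row of carriers ends
- gate (a joint): sprung gate arm (rad): 0 = sprung up, its yellow fin 10 mm wide standing in the way of the hanging carriers; about 0.50 = held down by the catch (cocked, fin below the carriers); 0.56 = pressed to its stop. Steel bar 185 mm long at y = 0 of the stand, hinged at the far end (x = +55 mm, 30 mm above the worktop), free end to the robot. Press it past 0.52 to catch
- paddle (a point): centre of the smooth top face of the blue paddle (26 x 48 mm) near the arm's free end, 166 mm from the hinge and 26 mm right of the arm's middle: press down here. It is 117 mm above the worktop when up, 38 mm when cocked, and swings 24 mm towards the robot on the way. The spring pushes back with 3 to 6 N
- sear (a joint): dark steel catch that holds the arm's free end (rad): 0 = at rest or holding; it lets the arm go at about 0.2; 0.40 = fully pressed; springs back by itself. Its hook stands 70 mm above the worktop, 18 mm left of the gate arm
- trigger (a point): centre of the smooth top face of the red trigger pad (32 x 36 mm) of the catch, 56 mm left of the gate arm, 162 mm in front of the rail, 38 mm above the worktop: pressed straight down it releases the arm after some 6 to 10 mm (3 to 7 N); its stop comes at about 14 mm
- carrier_a_grip (a point): centre of the green grip tab (12 mm thick in x, 24 mm wide in y, 44 mm high) on top of a 180 g carrier that may be absent; 138 mm above its underside. Foot: heavy white block 56 x 34 x 28 mm (x, y, z), two capped vials (to 44 mm). Its x points away from the robot (within 0.45 rad of the stand's), z up. Hanging: 39 mm above the rail's axis
- carrier_a_hook (a point): top of the hook's slot, under the tab, 106 mm above the carrier's underside. Aluminium strip rising at the near side (-x), hook over to the far side (+x), 34 mm wide in y, 40 mm deep in x; slot 28 mm wide, V roof; far lip ends 20 mm below here. It goes on from the robot's side: lip over the rail (at least 19 mm above hanging height), then down. Hanging: 7 mm above the rail's axis
- carrier_b_grip (a point): centre of the orange grip tab (12 mm thick in x, 24 mm wide in y, 44 mm high) on top of a 180 g carrier that may be absent; 138 mm above its underside. Foot: heavy white block 56 x 34 x 28 mm (x, y, z), two capped vials (to 44 mm). Its x points away from the robot (within 0.45 rad of the stand's), z up. Hanging: 39 mm above the rail's axis
- carrier_b_hook (a point): top of the hook's slot, under the tab, 106 mm above the carrier's underside. Aluminium strip rising at the near side (-x), hook over to the far side (+x), 34 mm wide in y, 40 mm deep in x; slot 28 mm wide, V roof; far lip ends 20 mm below here. It goes on from the robot's side: lip over the rail (at least 19 mm above hanging height), then down. Hanging: 7 mm above the rail's axis
- carrier_c_grip (a point): centre of the blue grip tab (12 mm thick in x, 24 mm wide in y, 44 mm high) on top of a 180 g carrier that may be absent; 138 mm above its underside. Foot: heavy white block 56 x 34 x 28 mm (x, y, z), two capped vials (to 44 mm). Its x points away from the robot (within 0.45 rad of the stand's), z up. Hanging: 39 mm above the rail's axis
- carrier_c_hook (a point): top of the hook's slot, under the tab, 106 mm above the carrier's underside. Aluminium strip rising at the near side (-x), hook over to the far side (+x), 34 mm wide in y, 40 mm deep in x; slot 28 mm wide, V roof; far lip ends 20 mm below here. It goes on from the robot's side: lip over the rail (at least 19 mm above hanging height), then down. Hanging: 7 mm above the rail's axis
- carrier_d_grip (a point): centre of the black grip tab (12 mm thick in x, 24 mm wide in y, 44 mm high) on top of a 180 g carrier that may be absent; 138 mm above its underside. Foot: heavy white block 56 x 34 x 28 mm (x, y, z), two capped vials (to 44 mm). Its x points away from the robot (within 0.45 rad of the stand's), z up. Hanging: 39 mm above the rail's axis
- carrier_d_hook (a point): top of the hook's slot, under the tab, 106 mm above the carrier's underside. Aluminium strip rising at the near side (-x), hook over to the far side (+x), 34 mm wide in y, 40 mm deep in x; slot 28 mm wide, V roof; far lip ends 20 mm below here. It goes on from the robot's side: lip over the rail (at least 19 mm above hanging height), then down. Hanging: 7 mm above the rail's axis
- beaker_100: loose 100 ml glass beaker, 54 x 59 x 69 mm, origin at the centre of its underside; a bystander at the left front
Not all that is in view belongs to the job. Leave any pink, turquoise or yellow look-alike of the part that bears carrier_b_grip alone.

How it is judged:
On the way, in this order (a step that is already met when the one before it is completed fails the run):
1. the gate is held down by its catch and all carriers hang on the rail to the right of it, the robot touching nothing (value of joint gate above 0.46 rad and contact force between the fingers and anything else below 0.3 N and x of carrier_a_grip in the frame of rail_centre between -0.015 and 0.015 m and z of carrier_a_grip in the frame of rail_centre between 0.032 and 0.047 m and y of carrier_a_grip in the frame of rail_centre between -0.19 and -0.005 m and angle between each of carrier_a_grip, carrier_b_grip, carrier_c_grip, carrier_d_grip's own z axis and vertical below 0.2 rad and x of carrier_b_grip in the frame of rail_centre between -0.015 and 0.015 m and z of carrier_b_grip in the frame of rail_centre between 0.032 and 0.047 m and y of carrier_b_grip in the frame of rail_centre between -0.19 and -0.005 m and x of carrier_c_grip in the frame of rail_centre between -0.015 and 0.015 m and z of carrier_c_grip in the frame of rail_centre between 0.032 and 0.047 m and y of carrier_c_grip in the frame of rail_centre between -0.19 and -0.005 m and x of carrier_d_grip in the frame of rail_centre between -0.015 and 0.015 m and z of carrier_d_grip in the frame of rail_centre between 0.032 and 0.047 m and y of carrier_d_grip in the frame of rail_centre between -0.19 and -0.005 m), for 0.2 s.
2. all carriers have been slid along the rail past the cocked gate, the first one up against the red collar (value of joint gate above 0.46 rad and x of carrier_a_grip in the frame of rail_centre between -0.015 and 0.015 m and z of carrier_a_grip in the frame of rail_centre between 0.032 and 0.047 m and y of carrier_a_grip in the frame of rail_centre between 0.02 and 0.16 m and angle between each of carrier_a_grip, carrier_b_grip, carrier_c_grip, carrier_d_grip's own z axis and vertical below 0.2 rad and x of carrier_b_grip in the frame of rail_centre between -0.015 and 0.015 m and z of carrier_b_grip in the frame of rail_centre between 0.032 and 0.047 m and y of carrier_b_grip in the frame of rail_centre between 0.02 and 0.16 m and x of carrier_c_grip in the frame of rail_centre between -0.015 and 0.015 m and z of carrier_c_grip in the frame of rail_centre between 0.032 and 0.047 m and y of carrier_c_grip in the frame of rail_centre between 0.02 and 0.16 m and x of carrier_d_grip in the frame of rail_centre between -0.015 and 0.015 m and z of carrier_d_grip in the frame of rail_centre between 0.032 and 0.047 m and y of carrier_d_grip in the frame of rail_centre between 0.02 and 0.16 m and y of any of carrier_a_grip, carrier_b_grip, carrier_c_grip, carrier_d_grip in the frame of collar above -0.029 m), for 0.2 s.
3. the trigger has been pressed and the gate has sprung up behind the last carrier (value of joint gate below 0.06 rad and x of carrier_a_grip in the frame of rail_centre between -0.015 and 0.015 m and z of carrier_a_grip in the frame of rail_centre between 0.032 and 0.047 m and y of carrier_a_grip in the frame of rail_centre between 0.02 and 0.16 m and angle between each of carrier_a_grip, carrier_b_grip, carrier_c_grip, carrier_d_grip's own z axis and vertical below 0.2 rad and x of carrier_b_grip in the frame of rail_centre between -0.015 and 0.015 m and z of carrier_b_grip in the frame of rail_centre between 0.032 and 0.047 m and y of carrier_b_grip in the frame of rail_centre between 0.02 and 0.16 m and x of carrier_c_grip in the frame of rail_centre between -0.015 and 0.015 m and z of carrier_c_grip in the frame of rail_centre between 0.032 and 0.047 m and y of carrier_c_grip in the frame of rail_centre between 0.02 and 0.16 m and x of carrier_d_grip in the frame of rail_centre between -0.015 and 0.015 m and z of carrier_d_grip in the frame of rail_centre between 0.032 and 0.047 m and y of carrier_d_grip in the frame of rail_centre between 0.02 and 0.16 m), for 0.2 s.
At the end, for the whole second after the job is handed in: the gate is up again (within 0.06 rad) with the catch at rest, and all carriers hang at rest on the rail, upright within 0.2 rad, between the gate and the red collar (middles at least 20 mm left of the gate), the first one within about 12 mm of the collar (all of step 3 and value of joint sear below 0.06 rad and y of any of carrier_a_grip, carrier_b_grip, carrier_c_grip, carrier_d_grip in the frame of collar above -0.029 m); the robot touches nothing.
It fails at once if the glass beaker was knocked over (angle between beaker_100's own z axis and vertical above 0.6 rad).
Of carrier_a, carrier_b, carrier_c, carrier_d only 3 to 4 are there at a start; the rules pass over those that are not, and their reading is None.
At some moment in a run one of carrier_a, carrier_b, carrier_c, carrier_d may be knocked a few centimetres aside while the robot is not near it.
Once in a run the grip may slacken for a moment while it holds something.
It also fails if it takes over 208 s, if anything falls off the work surface, if the arm or the gripper's body presses on something with over 40 N, if the wrist force passes 120 N, or if a joint passes its speed limit or range.

## Working session

There is one attempt and no reset: what is moved stays moved. The work goes in short steps, Python scripts to look and compute and a shell command to move; the robot and the scene stay as the last step left them, time stands still between calls to the robot, and variables do not carry over. Pictures are saved under pics/ and viewed, and the job is handed in when it is done.

```bash
ls; mkdir -p pics; cat > h.py <<'E'
import numpy as np, cv2, json
from bench import get_obs, camera, hand_in, tcp_to_grasp
from scipy.spatial.transform import Rotation as R
def rot(q): return R.from_quat([q[1],q[2],q[3],q[0]]).as_matrix()
def snap(name,fn):
    c=camera(name); cv2.imwrite('pics/'+fn,cv2.cvtColor(c['color'],cv2.COLOR_RGB2BGR))
    np.save('pics/'+fn+'.npy',c,allow_pickle=True); return c
def load(fn): return np.load('pics/'+fn+'.npy',allow_pickle=True).item()
def K(c):
    f=c['color'].shape[0]/2/np.tan(np.radians(c['vfov'])/2); return np.array([[f,0,c['cx']],[0,f,c['cy']],[0,0,1.]])
def dist(c): return np.array([c['k1'],0,0,0,0.])
def ray(c,u,v):
    p=cv2.undistortPoints(np.array([[[u,v]]],float),K(c),dist(c))[0,0]
    d=rot(c['orientation'])@np.array([p[0],p[1],1]); return np.array(c['eye']),d
def onz(c,u,v,z):
    e,d=ray(c,u,v); return e+d*(z-e[2])/d[2]
def proj(c,P):
    M=rot(c['orientation']).T; t=-M@np.array(c['eye'])
    return cv2.projectPoints(np.array(P,float).reshape(-1,1,3),cv2.Rodrigues(M)[0],t,K(c),dist(c))[0][:,0]
def tri(c1,p1,c2,p2):
    e1,d1=ray(c1,*p1);e2,d2=ray(c2,*p2)
    d1/=np.linalg.norm(d1);d2/=np.linalg.norm(d2)
    A=np.stack([d1,-d2],1);s=np.linalg.lstsq(A,e2-e1,rcond=None)[0]
    a=e1+s[0]*d1;b=e2+s[1]*d2
    return (a+b)/2,np.linalg.norm(a-b)
E
python3 - <<'E'
from h import *
for n in('scene','top'):
    c=snap(n,n+'0.png'); print(n,c['vfov'],c['cx'],c['cy'],c['k1'],c['eye'],c['orientation'])
o=get_obs(); print(o, tcp_to_grasp)
E
```

```text
pics
scene 44.70468111641756 317.88903992404084 198.8787295832575 -0.09129849997431634 [-0.43095062 -0.80263962  1.47371219] [-0.31775082  0.84179627 -0.40688539  0.15766341]
top 49.578696118921606 321.48373041130054 200.08594495958133 -0.10971600348130274 [-0.27250187 -0.24159957  1.93975374] [-0.16184882  0.74526658 -0.63243578  0.13567485]
{'time_s': 0.1, 'q': array([-1.36228962e+00,  1.81457730e-01,  1.60790159e+00,  6.79711754e-06,
        1.35379874e+00, -2.06308473e-01]), 'dq': array([-2.24157933e-04, -8.63431111e-04, -3.31086836e-03, -2.40133803e-06,
        7.85796577e-04,  3.99188221e-04]), 'joint_efforts': array([-3.46871066e-04, -4.45874476e+01, -3.52239025e+01, -4.05386108e-04,
        4.18332667e-03,  5.42492472e-06]), 'eef_pos': array([ 0.23164656, -0.52573752,  0.23048241]), 'eef_rot': array([-7.82707102e-04,  9.78567893e-01,  2.05922962e-01,  2.45799890e-06]), 'wrist_force': array([-0.40662035, -0.45174709, -0.2958963 ]), 'torque': array([-0.01297722,  0.02615321,  0.00942064]), 'opening': 0.9981003274378712} 0.0187
```

View pics/scene0.png

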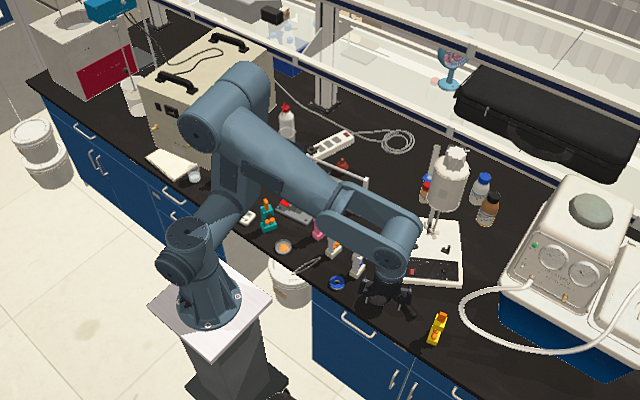

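View pics/top0.png

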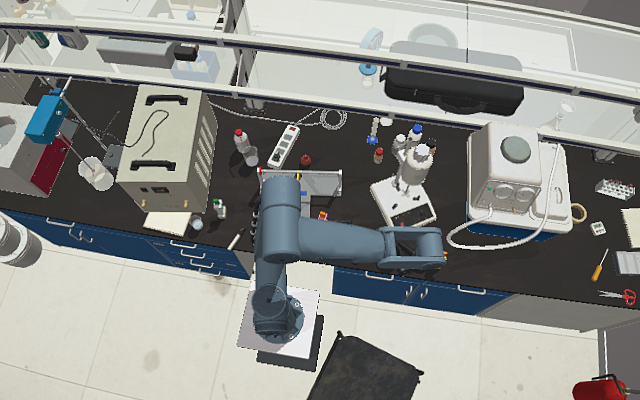

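```bash
python3 - <<'E'
from h import *
c=load('scene0.png');im=cv2.cvtColor(c['color'],cv2.COLOR_RGB2BGR)
cv2.imwrite('pics/scene0z.png',cv2.resize(im[130:350,220:480],None,fx=3,fy=2.7,interpolation=cv2.INTER_CUBIC)[:594,:780])
c=load('top0.png');im=cv2.cvtColor(c['color'],cv2.COLOR_RGB2BGR)
cv2.imwrite('pics/top0z.png',cv2.resize(im[110:280,150:450],None,fx=2.66,fy=2.66,interpolation=cv2.INTER_CUBIC))
E
```

```text
(no output)
```

View pics/scene0z.png

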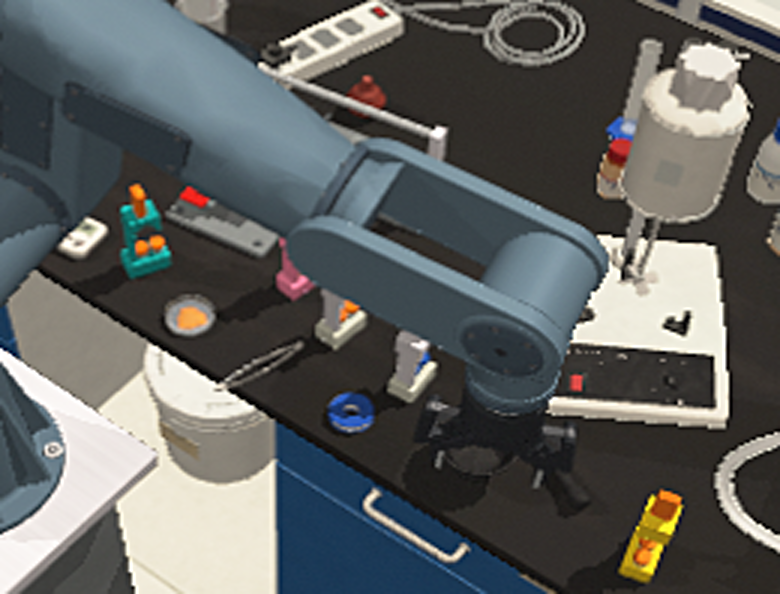

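View pics/top0z.png

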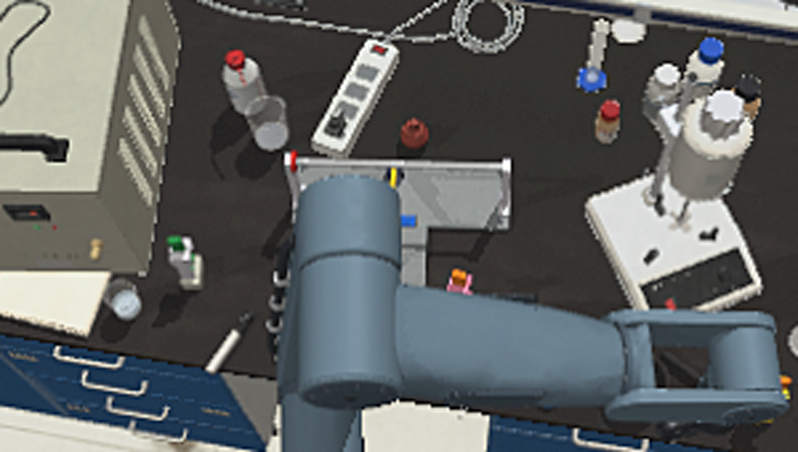

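```bash
cat >> h.py <<'E'
def towards(target,heading=None):
    "print tool-axis shift in cm and yaw turn (about tool z) to target world pos"
    o=get_obs(); M=rot(o['eef_rot']); d=M.T@(np.array(target)-o['eef_pos'])*100
    h=np.arctan2(M[1,0],M[0,0])
    print('shift cm',d.round(2),'heading',round(h,3),'tilt',round(np.arccos(-M[2,2]),3), '' if heading is None else 'turn about tool z %.3f'%(h-heading))
    return d
E
python3 - <<'E'
from h import *
c=load('top0.png')
for n,p in dict(boxcorner_front=(118,200),boxfrontR=(206,212),beaker=(197,224),green=(219,210),stirR=(390,225),stirL=(370,180),edge=(220,253)).items(): print(n,onz(c,*p,0).round(3))
towards([0.40,-0.25,0.42]);towards([0.42,0.2,0.42]);towards([0.2,0.5,0.42])
E
```

```text
boxcorner_front [0.428 0.922 0.   ]
boxfrontR [0.439 0.455 0.   ]
beaker [0.371 0.481 0.   ]
green [0.46  0.394 0.   ]
stirR [ 0.518 -0.44   0.   ]
stirL [ 0.743 -0.316  0.   ]
edge [0.248 0.333 0.   ]
shift cm [ 26.53 -18.48 -18.91] heading 0.415 tilt 0.002 
shift cm [ 46.49 -58.86 -18.85] heading 0.415 tilt 0.002 
shift cm [ 38.45 -95.18 -18.79] heading 0.415 tilt 0.002
```

```bash
python3 -m inch '[{"delta_pos":[0,0,-5],"rotation":[0,0,0]},{"delta_pos":[0,0,-5],"rotation":[0,0,0]},{"delta_pos":[0,0,-5],"rotation":[0,0,0]},{"delta_pos":[3.8,-2.6,-3],"rotation":[0,0,0]},{"delta_pos":[3.8,-2.6,0],"rotation":[0,0,0]},{"delta_pos":[3.8,-2.6,0],"rotation":[0,0,0]},{"delta_pos":[3.8,-2.6,0],"rotation":[0,0,0]},{"delta_pos":[3.8,-2.6,0],"rotation":[0,0,0]},{"delta_pos":[3.8,-2.6,0],"rotation":[0,0,0]},{"delta_pos":[3.8,-2.6,0],"rotation":[0,0,0]}]'
python3 -m inch '[{"delta_pos":[2,-4,0],"rotation":[0,0,0]},{"delta_pos":[2,-4,0],"rotation":[0,0,0]},{"delta_pos":[2,-4,0],"rotation":[0,0,0]},{"delta_pos":[2,-4,0],"rotation":[0,0,0]},{"delta_pos":[2,-4,0],"rotation":[0,0,0]},{"delta_pos":[2,-4,0],"rotation":[0,0,0]},{"delta_pos":[2,-4,0],"rotation":[0,0,0]},{"delta_pos":[2,-4,0],"rotation":[0,0,0]},{"delta_pos":[2,-4,0],"rotation":[0,0,0]},{"delta_pos":[2,-4,0],"rotation":[0,0,0]}]'
python3 -m inch '[{"delta_pos":[-1,-4.5,0],"rotation":[0,0,0]},{"delta_pos":[-1,-4.5,0],"rotation":[0,0,0]},{"delta_pos":[-1,-4.5,0],"rotation":[0,0,0]},{"delta_pos":[-1,-4.5,0],"rotation":[0,0,0]},{"delta_pos":[-1,-4.5,0],"rotation":[0,0,0]},{"delta_pos":[-1,-4.5,0],"rotation":[0,0,0]},{"delta_pos":[-1,-4.5,0],"rotation":[0,0,0]},{"delta_pos":[-1,-4.5,0],"rotation":[0,0,0]}]'
python3 - <<'E'
from h import *
for n in('scene','top'): c=snap(n,n+'1.png')
im=cv2.imread('pics/scene1.png'); cv2.imwrite('pics/scene1z.png',cv2.resize(im[130:350,210:470],None,fx=3,fy=2.7,interpolation=cv2.INTER_CUBIC))
im=cv2.imread('pics/top1.png'); cv2.imwrite('pics/top1z.png',cv2.resize(im[130:280,180:450],None,fx=2.9,fy=2.9,interpolation=cv2.INTER_CUBIC))
E
```

```text
time_s: 1.1
eef_pos: [0.4001, -0.2542, 0.4083]
eef_rot: [-0.0, 0.979, 0.206, -0.0]
wrist_force: [0.7, 0.4, -0.3]
opening: 1.003
time_s: 2.1
eef_pos: [0.421, 0.1926, 0.4084]
eef_rot: [0.0, 0.979, 0.206, -0.0]
wrist_force: [1.5, -0.5, 1.0]
opening: 0.996
time_s: 2.9
eef_pos: [0.2016, 0.4891, 0.4083]
eef_rot: [0.0, 0.979, 0.206, -0.0]
wrist_force: [0.3, 0.4, 0.0]
opening: 0.999
```

View pics/scene1z.png

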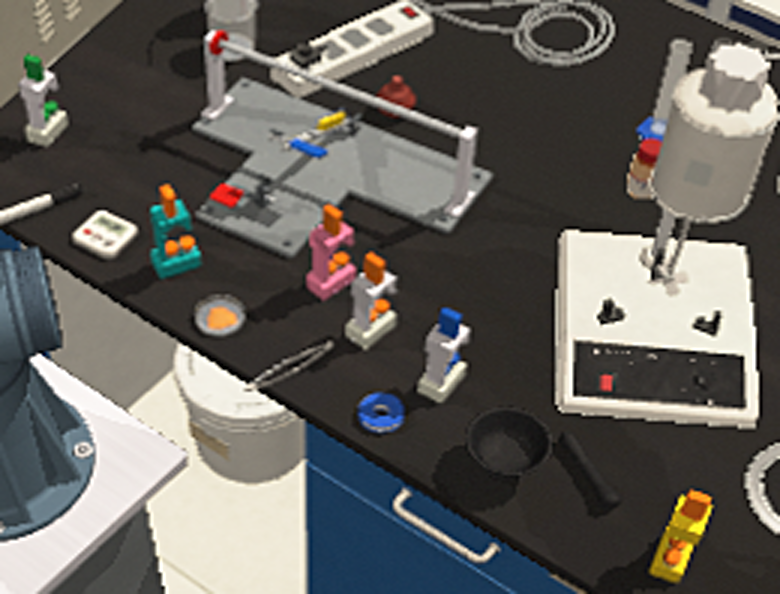

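View pics/top1z.png

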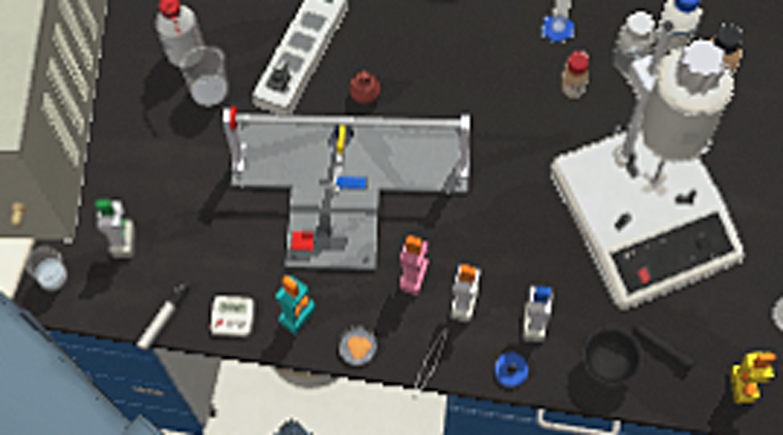

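```bash
cat > m.py <<'E'
from h import *
def blobs(c,lo,hi,roi,minarea=4):
    hsv=cv2.cvtColor(c['color'],cv2.COLOR_RGB2HSV); m=cv2.inRange(hsv,np.array(lo),np.array(hi))
    x0,y0,x1,y1=roi; mm=np.zeros_like(m); mm[y0:y1,x0:x1]=m[y0:y1,x0:x1]
    n,l,s,ct=cv2.connectedComponentsWithStats(mm)
    return [(s[i,4],tuple(s[i,:4]),ct[i].round(2)) for i in range(1,n) if s[i,4]>=minarea]
COL=dict(red=((0,150,90),(4,255,255)),orange=((5,170,120),(16,255,255)),yellow=((22,150,120),(33,255,255)),green=((45,100,40),(75,255,255)),blue=((104,140,80),(125,255,255)))
E
python3 - <<'E'
from m import *
for n,roi in(('scene',(210,130,470,350)),('top',(180,130,450,280))):
    c=load(n+'1.png')
    for k,(lo,hi) in COL.items():
        print(n,k); [print('   ',b) for b in blobs(c,lo,hi,roi)]
E
```

```text
scene red
    (np.int32(8), (np.int32(345), np.int32(133), np.int32(4), np.int32(3)), array([346.25, 134.12]))
    (np.int32(26), (np.int32(280), np.int32(141), np.int32(6), np.int32(9)), array([282.15, 145.15]))
    (np.int32(74), (np.int32(337), np.int32(159), np.int32(11), np.int32(11)), array([342.34, 164.23]))
    (np.int32(34), (np.int32(423), np.int32(182), np.int32(7), np.int32(9)), array([426.62, 184.76]))
    (np.int32(64), (np.int32(280), np.int32(198), np.int32(11), np.int32(9)), array([285.03, 201.84]))
    (np.int32(22), (np.int32(410), np.int32(269), np.int32(4), np.int32(6)), array([411.64, 271.45]))
scene orange
    (np.int32(39), (np.int32(263), np.int32(198), np.int32(6), np.int32(12)), array([265.56, 203.46]))
    (np.int32(53), (np.int32(318), np.int32(206), np.int32(6), np.int32(11)), array([320.21, 210.81]))
    (np.int32(17), (np.int32(270), np.int32(217), np.int32(5), np.int32(6)), array([272.06, 219.06]))
    (np.int32(17), (np.int32(265), np.int32(219), np.int32(4), np.int32(5)), array([266.59, 221.12]))
    (np.int32(30), (np.int32(320), np.int32(223), np.
[... 3833 characters left out ...]
int32(365), np.int32(229), np.int32(5), np.int32(5)), array([366.79, 230.58]))
    (np.int32(601), (np.int32(198), np.int32(244), np.int32(49), np.int32(34)), array([223.24, 259.87]))
    (np.int32(94), (np.int32(351), np.int32(251), np.int32(11), np.int32(12)), array([356.06, 256.95]))
    (np.int32(70), (np.int32(336), np.int32(267), np.int32(28), np.int32(7)), array([349.14, 270.26]))
    (np.int32(169), (np.int32(333), np.int32(272), np.int32(35), np.int32(8)), array([347.66, 276.68]))
    (np.int32(37), (np.int32(369), np.int32(272), np.int32(22), np.int32(5)), array([380.27, 274.14]))
    (np.int32(53), (np.int32(394), np.int32(276), np.int32(24), np.int32(4)), array([403.34, 278.06]))
```

```bash
python3 - <<'E'
from m import *
im=cv2.imread('pics/scene1.png'); 
cv2.imwrite('pics/s1a.png',cv2.resize(im[135:220,260:380],None,fx=6.6,fy=6.6,interpolation=cv2.INTER_NEAREST))
im=cv2.imread('pics/top1.png'); cv2.imwrite('pics/t1a.png',cv2.resize(im[160:225,245:350],None,fx=7.6,fy=7.6,interpolation=cv2.INTER_NEAREST))
E
```

```text
(no output)
```

View pics/s1a.png

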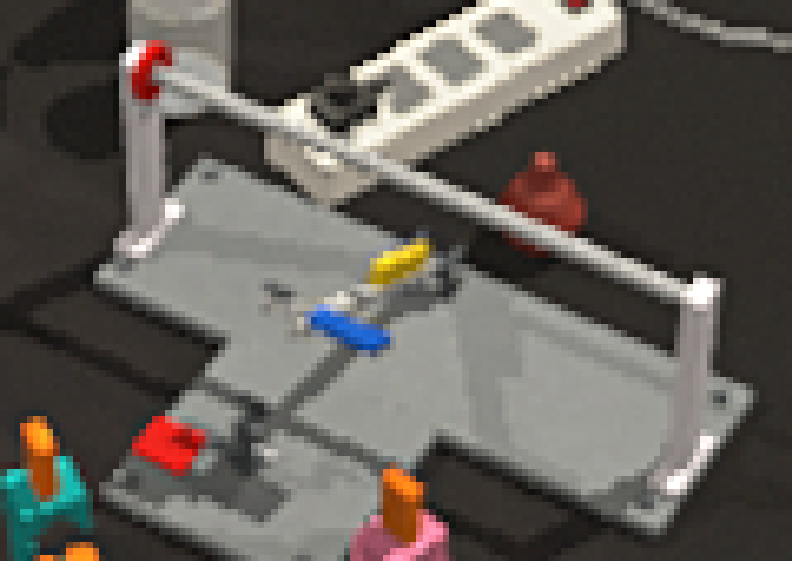

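View pics/t1a.png

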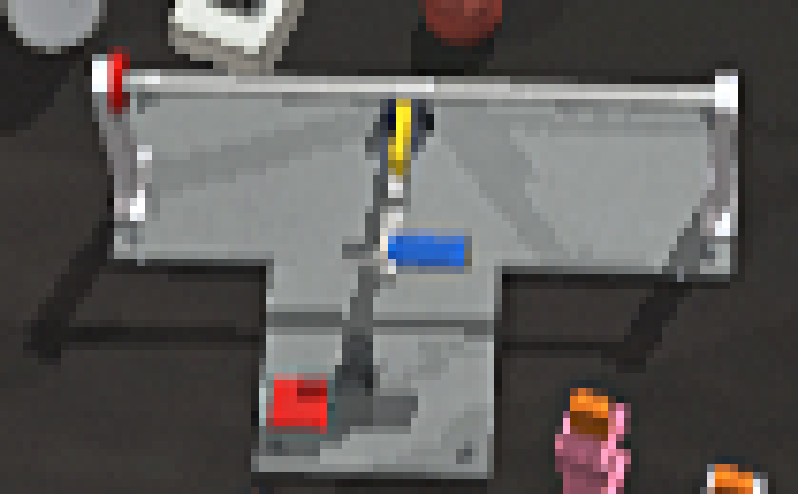

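```bash
python3 - <<'E'
from m import *
cs,ct=load('scene1.png'),load('top1.png')
# name: stand xy, z, scene px, top px
F={'postR':((0,-.205),.166,(366.3,178.4),(340.2,171.3)),
'postL':((0,.178),.166,(280.6,143.4),(258.0,169.4)),
'trigger':((-.162,.056),.038,(285.03,201.84),(284,212.5)),
'tongueR':((-.195,-.075),.012,None,(245+490/7.6-.5,160+476/7.6-.5)),
'tongueL':((-.195,.075),.012,None,(245+252/7.6-.5,160+474/7.6-.5)),
'paddle':((-.111,-.026),.117,(312.55,184.71),(300.62,192.46)),
}
A=[];B=[]
for n,(s,z,p1,p2) in F.items():
    a=onz(cs,*p1,z) if p1 else None; b=onz(ct,*p2,z)
    t=tri(cs,p1,ct,p2) if p1 else None
    print(n,None if a is None else a.round(4),b.round(4),None if t is None else (t[0].round(4),round(t[1],4)))
    for q in(a,b):
        if q is not None and n!='paddle': A.append(s);B.append(q[:2])
A=np.array(A);B=np.array(B)
from scipy.optimize import least_squares
f=lambda p:(A@np.array([[np.cos(p[2]),-np.sin(p[2])],[np.sin(p[2]),np.cos(p[2])]]).T+p[:2]-B).ravel()
r=least_squares(f,[.6,0,0]); print(r.x, (r.fun.reshape(-1,2)*1000).round(1))
# carriers
for k,p1,p2 in(('a',(220.72,154.5),(215.52,200.87)),('b',(334.28,228.56),(341,222.5)),('c',(359.41,248.83),(366.79,230.58)),('pink',(320.21,210.81),(322.13,212.6))):
    t=tri(cs,p1,ct,p2); print(k,t[0].round(4),round(t[1],4))
E
```

```text
postR [ 0.6781 -0.1701  0.166 ] [ 0.6788 -0.1677  0.166 ] (array([ 0.6816, -0.1677,  0.1613]), np.float64(0.0007))
postL [0.6246 0.2083 0.166 ] [0.627  0.2117 0.166 ] (array([0.6303, 0.2136, 0.1591]), np.float64(0.0004))
trigger [0.4818 0.0687 0.038 ] [0.4842 0.0694 0.038 ] (array([0.4846, 0.0703, 0.0349]), np.float64(0.0017))
tongueR None [ 0.465  -0.0541  0.012 ] None
tongueL None [0.4419 0.0941 0.012 ] None
paddle [ 0.5632 -0.0046  0.117 ] [5.646e-01 1.000e-04 1.170e-01] (array([0.5694, 0.0011, 0.1077]), np.float64(0.0011))
[0.64961072 0.03643511 0.12479189] [[-2.9  3.2]
 [-3.6  0.8]
 [ 2.9  4.8]
 [ 0.4  1.3]
 [ 0.1  3.2]
 [-2.3  2.4]
 [ 0.5 -8.1]
 [ 4.9 -7.5]]
a [0.451  0.3778 0.1339] 0.0006
b [ 0.437  -0.2063  0.1342] 0.0059
c [ 0.4178 -0.3255  0.1363] 0.0033
pink [ 0.4731 -0.1151  0.1292] 0.0051
```

```bash
python3 - <<'E'
from m import *
cs,ct=load('scene1.png'),load('top1.png')
def fitpts(c,p0,p1):
    # intensity-weighted cross profile above local background along approx line
    g=cv2.cvtColor(c['color'],cv2.COLOR_RGB2GRAY).astype(float); out=[]
    for u in range(int(p0[0]),int(p1[0])+1):
        v=p0[1]+(p1[1]-p0[1])*(u-p0[0])/(p1[0]-p0[0]); vv=np.arange(int(round(v))-4,int(round(v))+5)
        w=g[vv,u]; w=np.clip(w-np.percentile(w,60),0,None); 
        if w.sum()>0: out.append((u,(w*vv).sum()/w.sum()))
    return np.array(out)
for n,c,p0,p1 in(('scene',cs,(288,147.5),(362,176.5)),('top',ct,(264,170.3),(336,171.7))):
    q=fitpts(c,p0,p1); W=np.array([onz(c,*p,.158)[:2] for p in q])
    # robust line x=a+b*y
    m=np.ones(len(W),bool)
    for _ in range(5):
        b,a=np.polyfit(W[m,1],W[m,0],1); r=W[:,0]-a-b*W[:,1]; m=abs(r)<max(.0015,2*np.std(r[m]))
    print(n,'x=',a,'+y*',b,'yaw',-np.arctan(b),m.sum(),len(m),np.std(r[m]), 'x at y=.04',a+b*.04)
# y position along rail using trigger, collar, posts
A=np.array([(0,-.205),(0,-.205),(0,.178),(0,.178),(-.162,.056),(-.162,.056)]);B=np.array([(.6781,-.1701),(.6788,-.1677),(.6246,.2083),(.627,.2117),(.4818,.0687),(.4842,.0694)])
from scipy.optimize import least_squares
f=lambda p:(A@np.array([[np.cos(p[2]),-np.sin(p[2])],[np.sin(p[2]),np.cos(p[2])]]).T+p[:2]-B).ravel()
r=least_squares(f,[.6,0,0]); print(r.x, (r.fun.reshape(-1,2)*1000).round(1))
E
```

```text
scene x= 0.6559005555451192 +y* -0.12689233513239032 yaw 0.1262177808277368 54 75 0.0007372246723508119 x at y=.04 0.6508248621398236
top x= 0.6541075385989512 +y* -0.13401157262365582 yaw 0.13321786530864052 63 73 0.0009639703738592398 x at y=.04 0.648747075694005
[0.65056066 0.03442837 0.13541127] [[ 0.1  1.4]
 [-0.6 -1. ]
 [ 1.9  2.5]
 [-0.5 -0.9]
 [ 0.7 -0.7]
 [-1.7 -1.4]]
```

View pics/top1.png

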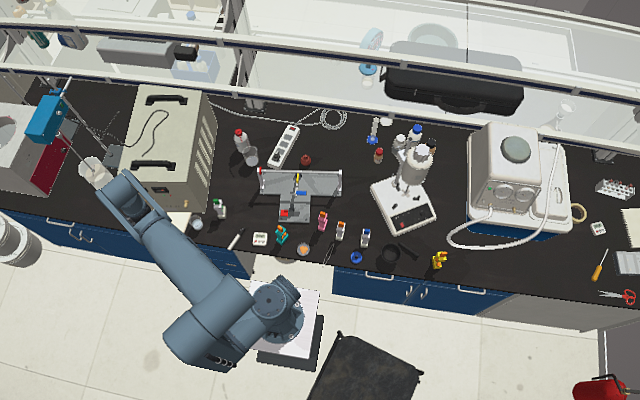

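```bash
cat >> h.py <<'E'
S0=np.array([.650,.035]);SY=.131
def w(sx,sy,z): 
    c,s=np.cos(SY),np.sin(SY); return np.array([S0[0]+c*sx-s*sy,S0[1]+s*sx+c*sy,z])
def st(P):
    c,s=np.cos(SY),np.sin(SY); d=np.array(P)[:2]-S0; return np.array([c*d[0]+s*d[1],-s*d[0]+c*d[1],P[2]])
H=np.pi/2+SY
E
python3 - <<'E'
from h import *
im=cv2.imread('pics/scene1.png'); cv2.imwrite('pics/s1b.png',cv2.resize(im[60:400,20:640],None,fx=1.29,fy=1.29,interpolation=cv2.INTER_CUBIC))
print(w(-.087,-.028,.14)); towards(w(-.087,-.028,.30),H)
E
```

```text
[ 0.56740295 -0.00412452  0.14      ]
shift cm [13.39 60.22 10.68] heading 0.421 tilt 0.002 turn about tool z -1.281
```

View pics/s1b.png

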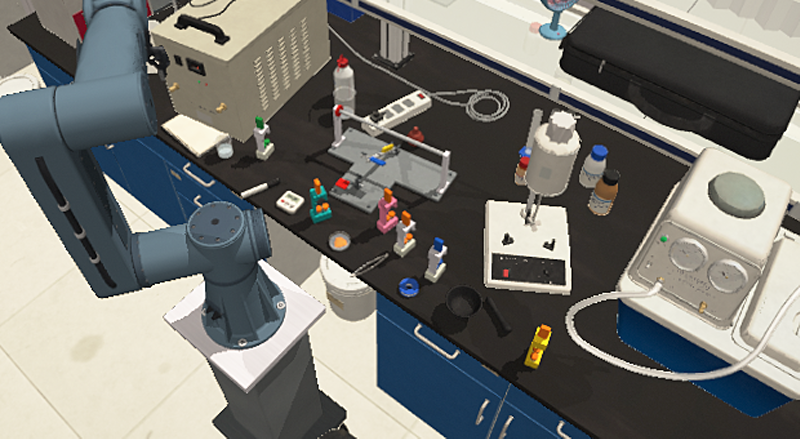

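```bash
python3 -m inch '[{"delta_pos":[1.03,4.63,0],"rotation":[0,0,0]},{"delta_pos":[1.03,4.63,0],"rotation":[0,0,0]},{"delta_pos":[1.03,4.63,0],"rotation":[0,0,0]},{"delta_pos":[1.03,4.63,0],"rotation":[0,0,0]},{"delta_pos":[1.03,4.63,0],"rotation":[0,0,0]},{"delta_pos":[1.03,4.63,0],"rotation":[0,0,0]},{"delta_pos":[1.03,4.63,0],"rotation":[0,0,0]},{"delta_pos":[1.03,4.63,0],"rotation":[0,0,0]},{"delta_pos":[1.03,4.63,0],"rotation":[0,0,0]},{"delta_pos":[1.03,4.63,0],"rotation":[0,0,0]}]' 0
python3 -m inch '[{"delta_pos":[1.03,4.63,0],"rotation":[0,0,0]},{"delta_pos":[1.03,4.63,0],"rotation":[0,0,0]},{"delta_pos":[1.03,4.63,0],"rotation":[0,0,0]}]'
python3 -m inch '[{"delta_pos":[0,0,1],"rotation":[0,0,-0.142]},{"delta_pos":[0,0,1],"rotation":[0,0,-0.142]},{"delta_pos":[0,0,1],"rotation":[0,0,-0.142]},{"delta_pos":[0,0,1],"rotation":[0,0,-0.142]},{"delta_pos":[0,0,1],"rotation":[0,0,-0.142]},{"delta_pos":[0,0,1],"rotation":[0,0,-0.142]},{"delta_pos":[0,0,1],"rotation":[0,0,-0.142]},{"delta_pos":[0,0,1],"rotation":[0,0,-0.142]},{"delta_pos":[0,0,1],"rotation":[0,0,-0.142]},{"delta_pos":[0,0,0],"rotation":[0,0,0]}]'
python3 - <<'E'
from h import *
towards(w(-.087,-.028,.13),H); print(get_obs()['q'].round(2))
E
```

```text
time_s: 4.0
eef_pos: [0.4847, 0.1032, 0.4084]
eef_rot: [0.0, 0.979, 0.206, -0.0]
wrist_force: [0.5, 1.9, -1.1]
opening: 0.0
time_s: 4.3
eef_pos: [0.5688, -0.0115, 0.4083]
eef_rot: [-0.0, 0.979, 0.205, -0.0]
wrist_force: [1.3, 1.4, 0.8]
opening: 0.001
time_s: 5.3
eef_pos: [0.5671, -0.0094, 0.3166]
eef_rot: [-0.002, 0.662, 0.749, -0.001]
wrist_force: [-0.0, -0.2, -0.1]
opening: 0.001
shift cm [ 0.5   0.16 18.66] heading 1.693 tilt 0.004 turn about tool z -0.008
[-0.23  0.11  1.52 -0.    1.52 -0.35]
```

```bash
python3 -m inch '[{"delta_pos":[0.5,0.1,4],"rotation":[0,0,0]},{"delta_pos":[0,0,5],"rotation":[0,0,0]},{"delta_pos":[0,0,5],"rotation":[0,0,0]},{"delta_pos":[0,0,4.5],"rotation":[0,0,0]},{"delta_pos":[0,0,0],"rotation":[0,0,0]}]'
python3 - <<'E'
from h import *
towards(w(-.087,-.028,.117),H)
for n in('scene','top'): c=snap(n,n+'2.png'); print(proj(c,[get_obs()['eef_pos']]))
im=cv2.imread('pics/scene2.png'); a=cv2.resize(im[140:220,270:340],None,fx=5.7,fy=5.7,interpolation=cv2.INTER_NEAREST)
im=cv2.imread('pics/top2.png'); b=cv2.resize(im[160:225,260:335],None,fx=5.3,fy=5.3,interpolation=cv2.INTER_NEAREST)
o=np.zeros((460,800,3),np.uint8);o[:a.shape[0],:a.shape[1]]=a;o[:b.shape[0],400:400+b.shape[1]]=b[:,:400];cv2.imwrite('pics/z2.png',o)
E
```

```text
time_s: 5.8
eef_pos: [0.5636, -0.0032, 0.1272]
eef_rot: [-0.006, 0.664, 0.748, -0.003]
wrist_force: [-1.2, 0.1, -1.5]
opening: 0.004
shift cm [-0.14  0.38  1.01] heading 1.689 tilt 0.013 turn about tool z -0.013
[[312.89694417 181.56504727]]
[[301.5181745 190.1944644]]
```

View pics/z2.png

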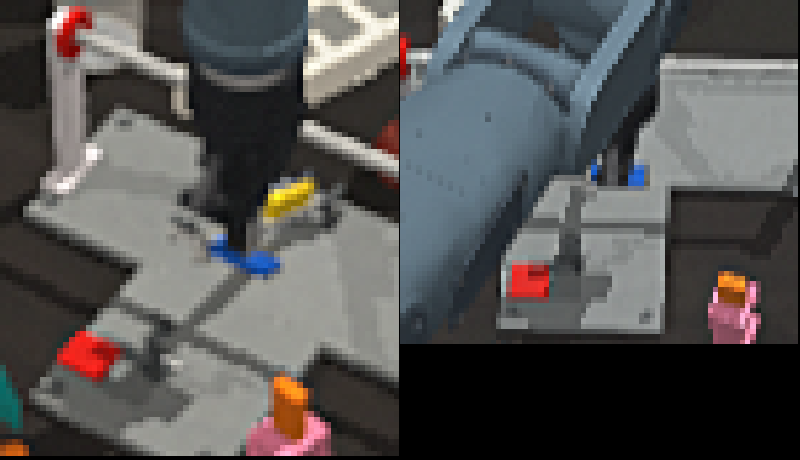

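```bash
python3 -m inch '[{"delta_pos":[0,0,1],"rotation":[0,0,0]},{"delta_pos":[0,-0.5,1],"rotation":[0,0,0]},{"delta_pos":[0,-0.5,1],"rotation":[0,0,0]},{"delta_pos":[0,-0.35,1],"rotation":[0,0,0]},{"delta_pos":[0,-0.3,1],"rotation":[0,0,0]},{"delta_pos":[0,-0.25,1],"rotation":[0,0,0]},{"delta_pos":[0,-0.2,1],"rotation":[0,0,0]},{"delta_pos":[0,-0.1,1],"rotation":[0,0,0]},{"delta_pos":[0,0,0.5],"rotation":[0,0,0]},{"delta_pos":[0,0,0],"rotation":[0,0,0]}]'
python3 - <<'E'
from h import *
o=get_obs();print(st(o['eef_pos']),o['wrist_force'].round(1)); towards(w(-.111,-.028,.031),H)
E
```

```text
time_s: 6.9
eef_pos: [0.5463, -0.0065, 0.0475]
eef_rot: [-0.001, 0.663, 0.749, -0.0]
wrist_force: [-0.7, -0.3, 5.4]
opening: -0.0
[-0.10819046 -0.02764858  0.0475249 ] [-0.7 -0.3  5.4]
shift cm [-0.04 -0.28  1.65] heading 1.693 tilt 0.001 turn about tool z -0.009
```

```bash
python3 -m inch '[{"delta_pos":[0,-0.1,0.6],"rotation":[0,0,0]},{"delta_pos":[0,-0.1,0.4],"rotation":[0,0,0]},{"delta_pos":[0,0,0.3],"rotation":[0,0,0]},{"delta_pos":[0,0,0.3],"rotation":[0,0,0]},{"delta_pos":[0,0,0],"rotation":[0,0,0]},{"delta_pos":[0,0,0],"rotation":[0,0,0]}]'
```

```text
time_s: 7.5
eef_pos: [0.5448, -0.0068, 0.0325]
eef_rot: [-0.0, 0.663, 0.749, -0.0]
wrist_force: [1.1, 0.1, 4.6]
opening: -0.001
```

```bash
python3 -m inch '[{"delta_pos":[0,0,0.2],"rotation":[0,0,0]},{"delta_pos":[0,0,0.1],"rotation":[0,0,0]},{"delta_pos":[0,0,0],"rotation":[0,0,0]}]'
python3 -m inch '[{"delta_pos":[0,0,-0.5],"rotation":[0,0,0]},{"delta_pos":[0,0,-0.5],"rotation":[0,0,0]},{"delta_pos":[0,0,-0.5],"rotation":[0,0,0]},{"delta_pos":[0,0,-0.5],"rotation":[0,0,0]},{"delta_pos":[0,0,0],"rotation":[0,0,0]}]'
python3 -m inch '[{"delta_pos":[0,-1,-4],"rotation":[0,0,0]},{"delta_pos":[0,-1,-5],"rotation":[0,0,0]},{"delta_pos":[0,0,-5],"rotation":[0,0,0]},{"delta_pos":[0,0,-5],"rotation":[0,0,0]},{"delta_pos":[0,0,-5],"rotation":[0,0,0]},{"delta_pos":[0,0,-4],"rotation":[0,0,0]}]' 8.54
python3 - <<'E'
from h import *
for n in('scene','top'): c=snap(n,n+'3.png')
im=cv2.imread('pics/scene3.png'); a=cv2.resize(im[140:220,270:340],None,fx=5.7,fy=5.7,interpolation=cv2.INTER_NEAREST)
im=cv2.imread('pics/top3.png'); b=cv2.resize(im[160:225,260:335],None,fx=5.3,fy=5.3,interpolation=cv2.INTER_NEAREST)
o=np.zeros((460,800,3),np.uint8);o[:a.shape[0],:a.shape[1]]=a;o[:b.shape[0],400:400+b.shape[1]]=b[:,:400];cv2.imwrite('pics/z3.png',o)
E
```

```text
time_s: 7.8
eef_pos: [0.5449, -0.0068, 0.0296]
eef_rot: [-0.0, 0.663, 0.749, -0.0]
wrist_force: [-0.6, -0.0, 4.8]
opening: -0.0
time_s: 8.3
eef_pos: [0.545, -0.0068, 0.0501]
eef_rot: [0.0, 0.663, 0.749, 0.0]
wrist_force: [0.4, -0.8, 0.1]
opening: 0.0
time_s: 8.9
eef_pos: [0.5253, -0.0092, 0.3318]
eef_rot: [0.001, 0.663, 0.749, 0.001]
wrist_force: [0.3, -0.5, 0.7]
opening: 0.995
```

View pics/z3.png

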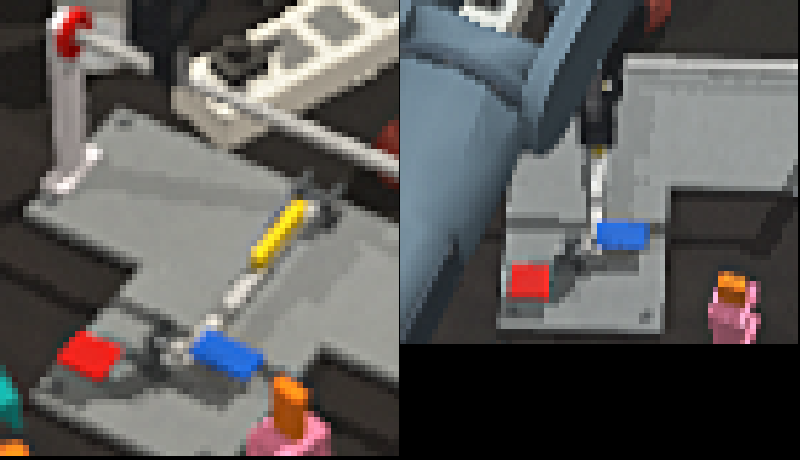

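```bash
python3 - <<'E'
from h import *
s=cv2.imread('pics/scene1.png'); t=cv2.imread('pics/top1.png')
crops=[(s,218,148),(s,325,222),(s,350,243),(t,209,196),(t,330,218),(t,358,226)]
o=np.zeros((560,790,3),np.uint8)
for i,(im,x,y) in enumerate(crops):
    a=cv2.resize(im[y:y+34,x:x+32],None,fx=8,fy=8,interpolation=cv2.INTER_NEAREST); r,cc=divmod(i,3)
    o[r*280:r*280+272,cc*264:cc*264+256]=a
cv2.imwrite('pics/car.png',o)
E
```

```text
(no output)
```

View pics/car.png

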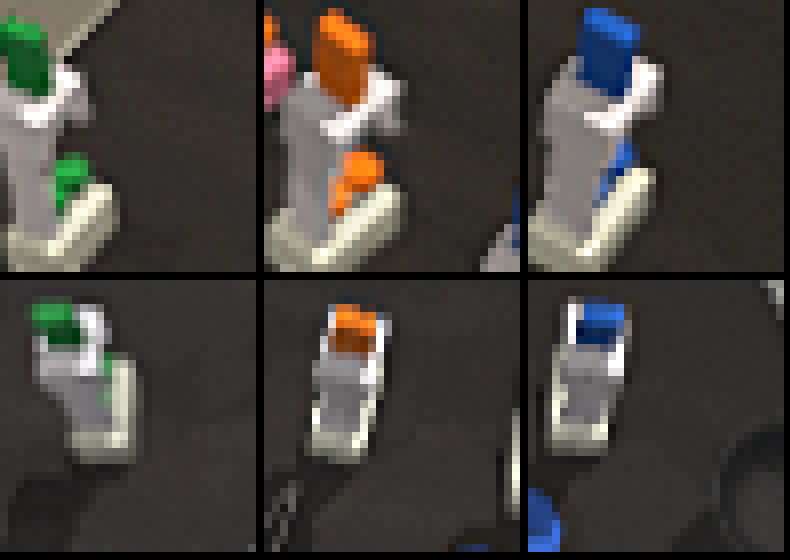

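```bash
python3 - <<'E'
from h import *
cs,ct=load('scene1.png'),load('top1.png')
C={'a':((218,148),(52,240),(114,190),(3,228)),'b':((325,222),(66,242),(137,190),(2,226)),'c':((350,243),(62,243),(127,176),(2,228))}
for k,(o,n,f,l) in C.items():
    P=[onz(cs,o[0]+p[0]/8-.5,o[1]+p[1]/8-.5,.028)[:2] for p in(n,f,l)]
    d=P[1]-P[0];e=P[2]-P[0]; print(k,'side',np.hypot(*d).round(4),'yaw',np.arctan2(d[1],d[0]).round(3),'near',np.hypot(*e).round(4),'yaw',(np.arctan2(e[1],e[0])-np.pi/2).round(3),'foot centre',((P[1]+P[2])/2).round(4))
# top: near-left and near-right top corners
T={'a':((209,196),(76,430-280),(132,430-280)),'b':((330,218),(313-264,430-280),(364-264,430-280)),'c':((358,226),(550-528,428-280),(606-528,425-280))}
for k,(o,l,n) in T.items():
    P=[onz(ct,o[0]+p[0]/8-.5,o[1]+p[1]/8-.5,.028)[:2] for p in(l,n)]
    e=P[0]-P[1]; print(k,'near top view',np.hypot(*e).round(4),(np.arctan2(e[1],e[0])-np.pi/2).round(3))
E
```

```text
a side 0.046 yaw 0.015 near 0.028 yaw 0.358 foot centre [0.4498 0.3735]
b side 0.0442 yaw -0.18 near 0.0302 yaw 0.374 foot centre [ 0.43   -0.2077]
c side 0.0468 yaw -0.05 near 0.0272 yaw 0.378 foot centre [ 0.4134 -0.3285]
a near top view 0.0341 0.165
b near top view 0.0298 0.162
c near top view 0.0327 0.217
```

```bash
cat >> m.py <<'E'
def find(tag,z=.142):
    "tabs a,b,c in both views, using last snaps with given tag"
    out={}
    for k,col in(('a','green'),('b','orange'),('c','blue')):
        for n in('scene','top'):
            c=load(n+tag+'.png'); 
            for b in blobs(c,*COL[col],(180,100,470,350),8):
                P=onz(c,*b[2],z); print(k,n,b[0],b[2],'z%.3f:'%z,P[:2].round(4),'stand',st(P)[:2].round(4))
E
python3 - <<'E'
from m import *
find('3')
towards([.42,-.326,.30],H)
E
```

```text
a scene 46 [220.72 154.5 ] z0.142: [0.4454 0.3707] stand [-0.159   0.3596]
a scene 22 [226.32 169.77] z0.142: [0.3986 0.2913] stand [-0.2158  0.2869]
a top 23 [215.52 200.87] z0.142: [0.448  0.3749] stand [-0.1558  0.3634]
b scene 41 [265.44 203.37] z0.142: [0.3657 0.0563] stand [-0.2791  0.0583]
b scene 50 [320.18 210.98] z0.142: [ 0.4612 -0.1212] stand [-0.2076 -0.1302]
b scene 17 [272.06 219.06] z0.142: [ 0.3259 -0.0115] stand [-0.3274 -0.0038]
b scene 16 [266.69 221.19] z0.142: [ 0.3069 -0.0032] stand [-0.3452  0.007 ]
b scene 25 [322.4 226.2] z0.142: [ 0.4114 -0.1701] stand [-0.2633 -0.1722]
b scene 59 [334.15 228.78] z0.142: [ 0.4278 -0.209 ] stand [-0.2521 -0.2129]
b scene 20 [336.3 243.8] z0.142: [ 0.3809 -0.2535] stand [-0.3045 -0.2509]
b scene 18 [281.33 247.94] z0.142: [ 0.2519 -0.1194] stand [-0.4149 -0.1011]
b scene 62 [441.13 317.47] z0.142: [ 0.3569 -0.6707] stand [-0.3828 -0.6614]
b scene 42 [434.43 333.88] z0.142: [ 0.2967 -0.6815] stand [-0.4439 -0.6643]
b top 23 [321.78 213.61] z0.142: [ 0.4651 -0.1164] stand [-0.2031 -0.1259]
b top 22 [340.68 223.64] z0.142: [ 0.4
[... 1375 characters left out ...]
d [-0.4604 -0.2507]
c top 10 [244.3 273.2] z0.142: [0.1398 0.1646] stand [-0.4889  0.1952]
c top 1388 [369.36 287.4 ] z0.142: [ 0.1663 -0.3682] stand [-0.5322 -0.3365]
c top 38 [380.47 274.21] z0.142: [ 0.2302 -0.4079] stand [-0.4741 -0.3843]
c top 92 [408.91 279.25] z0.142: [ 0.2273 -0.53  ] stand [-0.4929 -0.505 ]
c top 63 [440.14 283.95] z0.142: [ 0.2274 -0.6639] stand [-0.5103 -0.6377]
c top 17 [414.71 285.24] z0.142: [ 0.2053 -0.5567] stand [-0.5182 -0.5286]
c top 970 [442.42 299.13] z0.142: [ 0.164  -0.6776] stand [-0.5749 -0.643 ]
c top 18 [465.22 287.06] z0.142: [ 0.23   -0.7717] stand [-0.5217 -0.745 ]
shift cm [-30.05 -14.6    3.54] heading 1.693 tilt 0.012 turn about tool z -0.009
```

```bash
python3 -m inch '[{"delta_pos":[-4.29,-2.09,0],"rotation":[0,0,0]},{"delta_pos":[-4.29,-2.09,0],"rotation":[0,0,0]},{"delta_pos":[-4.29,-2.09,0],"rotation":[0,0,0]},{"delta_pos":[-4.29,-2.09,0],"rotation":[0,0,0]},{"delta_pos":[-4.29,-2.09,0],"rotation":[0,0,0]},{"delta_pos":[-4.29,-2.09,0],"rotation":[0,0,0]},{"delta_pos":[-4.29,-2.09,0],"rotation":[0,0,0]},{"delta_pos":[0,0,0],"rotation":[0,0,0]},{"delta_pos":[0,0,0],"rotation":[0,0,0]}]'
python3 - <<'E'
from m import *
for n in('scene','top'): c=snap(n,n+'4.png')
print(get_obs()['q'].round(2))
towards([.417,-.326,.123],H)
im=cv2.imread('pics/scene4.png'); cv2.imwrite('pics/z4.png',cv2.resize(im[150:320,250:450],None,fx=4,fy=3.5,interpolation=cv2.INTER_CUBIC))
E
```

```text
time_s: 9.9
eef_pos: [0.4157, -0.3255, 0.3273]
eef_rot: [-0.001, 0.664, 0.748, 0.0]
wrist_force: [1.0, 1.1, -0.0]
opening: 1.001
[-0.89  0.01  1.6   0.    1.53 -1.01]
shift cm [-2.300e-01  1.000e-02  2.049e+01] heading 1.693 tilt 0.001 turn about tool z -0.008
```

View pics/z4.png

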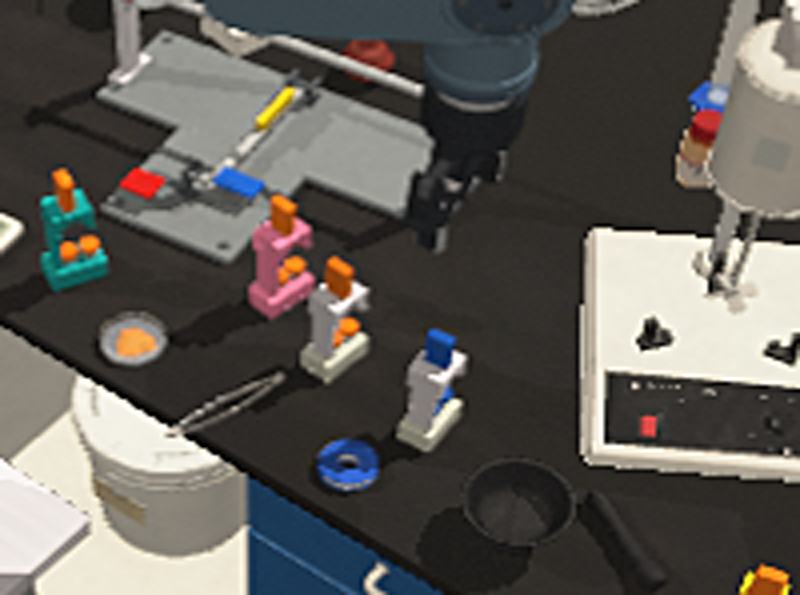

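```bash
python3 -m inch '[{"delta_pos":[-0.2,0,4],"rotation":[0,0,0]},{"delta_pos":[0,0,5],"rotation":[0,0,0]},{"delta_pos":[0,0,4],"rotation":[0,0,0]},{"delta_pos":[0,0,3],"rotation":[0,0,0]},{"delta_pos":[0,0,3],"rotation":[0,0,0]},{"delta_pos":[0,0,1.5],"rotation":[0,0,0]},{"delta_pos":[0,0,0],"rotation":[0,0,0]},{"delta_pos":[0,0,0],"rotation":[0,0,0]}]'
python3 -m inch '[{"delta_pos":[0,0,0],"rotation":[0,0,0]},{"delta_pos":[0,0,0],"rotation":[0,0,0]},{"delta_pos":[0,0,0],"rotation":[0,0,0]},{"delta_pos":[0,0,0],"rotation":[0,0,0]},{"delta_pos":[0,0,0],"rotation":[0,0,0]},{"delta_pos":[0,0,0],"rotation":[0,0,0]},{"delta_pos":[0,0,0],"rotation":[0,0,0]},{"delta_pos":[0,0,0],"rotation":[0,0,0]}]' 0
```

```text
time_s: 10.8
eef_pos: [0.4176, -0.3261, 0.1241]
eef_rot: [0.0, 0.662, 0.75, 0.0]
wrist_force: [-0.2, -0.0, -0.0]
opening: 1.0
time_s: 11.6
eef_pos: [0.4168, -0.3274, 0.1238]
eef_rot: [0.0, 0.663, 0.749, -0.0]
wrist_force: [0.1, -1.3, 1.3]
opening: 0.135
```

```bash
python3 -m inch '[{"delta_pos":[0,0,-1],"rotation":[0,0,0]},{"delta_pos":[0,0,-2],"rotation":[0,0,0]},{"delta_pos":[0,0,-2.5],"rotation":[0,0,0]},{"delta_pos":[0,0,-2.5],"rotation":[0,0,0]},{"delta_pos":[0,0,-2],"rotation":[0,0,0]},{"delta_pos":[0,0,-1],"rotation":[0,0,0]},{"delta_pos":[0,0,0],"rotation":[0,0,0]}]'
python3 - <<'E'
from m import *
c=snap('scene','scene5.png'); snap('top','top5.png'); print(get_obs()['time_s'])
towards(w(-.09,-.135,.225),H);towards(w(0,-.135,.225),H)
im=cv2.imread('pics/scene5.png'); cv2.imwrite('pics/z5.png',cv2.resize(im[150:320,250:450],None,fx=4,fy=3.5,interpolation=cv2.INTER_CUBIC))
E
```

```text
time_s: 12.3
eef_pos: [0.4173, -0.3276, 0.2352]
eef_rot: [0.001, 0.663, 0.749, -0.0]
wrist_force: [-0.0, -0.2, -2.1]
opening: 0.132
12.4
shift cm [19.46 18.71  0.79] heading 1.693 tilt 0.001 turn about tool z -0.009
shift cm [19.55 27.71  0.78] heading 1.693 tilt 0.001 turn about tool z -0.009
```

View pics/z5.png

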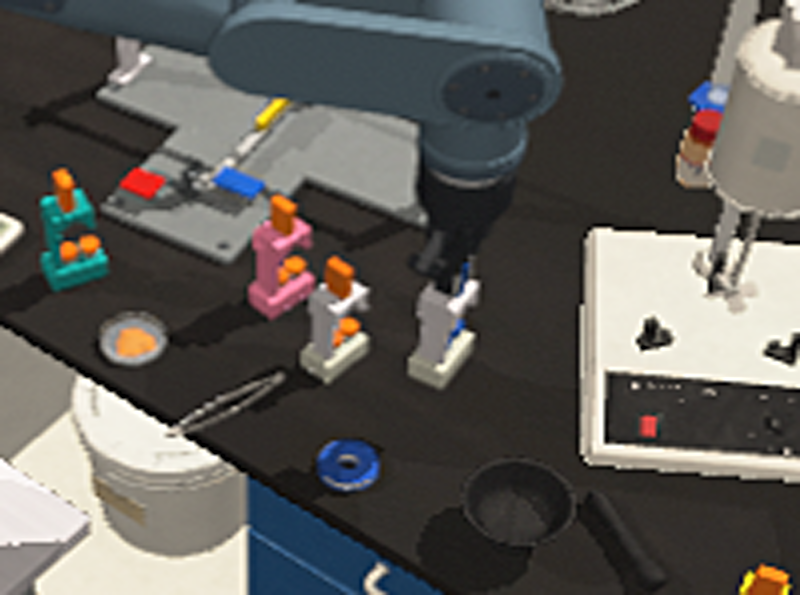

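```bash
python3 -m inch '[{"delta_pos":[1.5,1.4,0],"rotation":[0,0,-0.009]},{"delta_pos":[2.5,2.4,0],"rotation":[0,0,0]},{"delta_pos":[3,3,0],"rotation":[0,0,0]},{"delta_pos":[3,3,0],"rotation":[0,0,0]},{"delta_pos":[3,3,0],"rotation":[0,0,0]},{"delta_pos":[3,3,0],"rotation":[0,0,0]},{"delta_pos":[2.3,1.9,0],"rotation":[0,0,0]},{"delta_pos":[1.2,1,0],"rotation":[0,0,0]},{"delta_pos":[0,0,0],"rotation":[0,0,0]},{"delta_pos":[0,0,0],"rotation":[0,0,0]}]'
python3 - <<'E'
from m import *
c=snap('scene','scene6.png'); snap('top','top6.png'); print(get_obs()['opening'])
towards(w(0,-.135,.180),H)
im=cv2.imread('pics/scene6.png'); a=cv2.resize(im[120:240,280:400],(400,400),interpolation=cv2.INTER_CUBIC)
im=cv2.imread('pics/top6.png'); b=cv2.resize(im[140:240,260:360],(400,400),interpolation=cv2.INTER_CUBIC)
cv2.imwrite('pics/z6.png',np.hstack([a,b]))
E
```

```text
time_s: 13.4
eef_pos: [0.5761, -0.1098, 0.2325]
eef_rot: [-0.001, 0.659, 0.752, -0.001]
wrist_force: [0.5, -0.8, -1.9]
opening: 0.13
0.13108382935256258
shift cm [-0.02  9.23  5.3 ] heading 1.7 tilt 0.001 turn about tool z -0.001
```

View pics/z6.png

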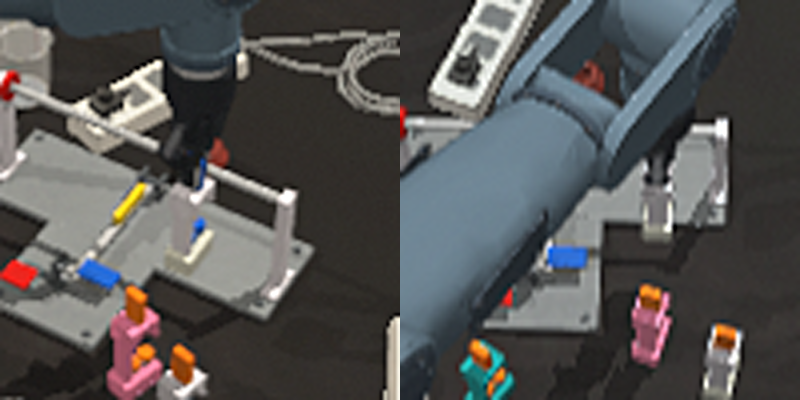

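```bash
python3 -m inch '[{"delta_pos":[0,1.2,0],"rotation":[0,0,0]},{"delta_pos":[0,2,0],"rotation":[0,0,0]},{"delta_pos":[0,2,0],"rotation":[0,0,0]},{"delta_pos":[0,2,0],"rotation":[0,0,0]},{"delta_pos":[0,1.4,0],"rotation":[0,0,0]},{"delta_pos":[0,0.6,0],"rotation":[0,0,0]},{"delta_pos":[0,0,1],"rotation":[0,0,0]},{"delta_pos":[0,0,0.5],"rotation":[0,0,0]},{"delta_pos":[0,0,0],"rotation":[0,0,0]}]'
python3 - <<'E'
from m import *
c=snap('scene','scene7.png'); 
towards(w(0,-.135,.180),H);print(get_obs()['wrist_force'])
im=cv2.imread('pics/scene7.png'); cv2.imwrite('pics/z7.png',cv2.resize(im[120:240,280:400],(600,600),interpolation=cv2.INTER_CUBIC))
E
```

```text
time_s: 14.4
eef_pos: [0.6679, -0.0976, 0.2182]
eef_rot: [-0.0, 0.659, 0.752, 0.0]
wrist_force: [0.5, -0.4, -2.4]
opening: 0.132
shift cm [-0.11 -0.06  3.89] heading 1.701 tilt 0.001 turn about tool z -0.000
[ 0.18734881  0.58978297 -1.78714805]
```

View pics/z7.png

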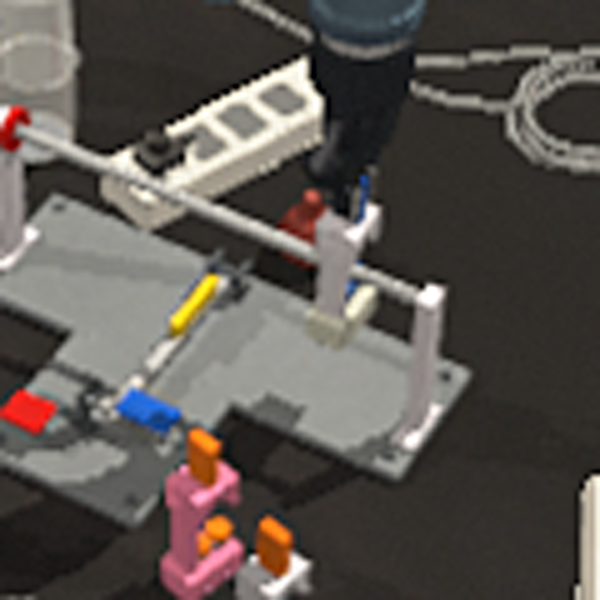

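```bash
python3 -m inch '[{"delta_pos":[0,0,0.8],"rotation":[0,0,0]},{"delta_pos":[0,0,0.8],"rotation":[0,0,0]},{"delta_pos":[0,0,0.8],"rotation":[0,0,0]},{"delta_pos":[0,0,0.6],"rotation":[0,0,0]},{"delta_pos":[0,0,0.4],"rotation":[0,0,0]},{"delta_pos":[0,0,0],"rotation":[0,0,0]},{"delta_pos":[0,0,0],"rotation":[0,0,0]}]'
```

```text
time_s: 15.15
eef_pos: [0.6682, -0.0974, 0.1847]
eef_rot: [0.0, 0.659, 0.752, 0.0]
wrist_force: [-0.1, 0.1, -2.0]
opening: 0.129
```

```bash
python3 -m inch '[{"delta_pos":[0,0,0.2],"rotation":[0,0,0]},{"delta_pos":[0,0,0.2],"rotation":[0,0,0]},{"delta_pos":[0,0,0],"rotation":[0,0,0]}]'; python3 -m inch '[{"delta_pos":[0,0,0.1],"rotation":[0,0,0]},{"delta_pos":[0,0,0],"rotation":[0,0,0]}]'
```

```text
time_s: 15.45
eef_pos: [0.6683, -0.0976, 0.1814]
eef_rot: [0.0, 0.659, 0.752, 0.0]
wrist_force: [-1.7, 0.1, 1.2]
opening: 0.132
time_s: 15.65
eef_pos: [0.6683, -0.0976, 0.1813]
eef_rot: [0.001, 0.659, 0.752, 0.0]
wrist_force: [-4.1, 0.6, 6.8]
opening: 0.128
```

```bash
python3 -m inch '[{"delta_pos":[0,-0.1,-0.1],"rotation":[0,0,0]},{"delta_pos":[0,0,0],"rotation":[0,0,0]}]'; python3 -m inch '[{"delta_pos":[0,0,0],"rotation":[0,0,0]},{"delta_pos":[0,0,0],"rotation":[0,0,0]},{"delta_pos":[0,0,0],"rotation":[0,0,0]},{"delta_pos":[0,0,0],"rotation":[0,0,0]}]' 5
python3 -m inch '[{"delta_pos":[0,0,-2],"rotation":[0,0,0]},{"delta_pos":[0,0,-3],"rotation":[0,0,0]},{"delta_pos":[0,0,-4],"rotation":[0,0,0]},{"delta_pos":[0,0,-5],"rotation":[0,0,0]},{"delta_pos":[0,-1,0],"rotation":[0,0,0]},{"delta_pos":[0,-1,0],"rotation":[0,0,0]}]' 8.54
python3 - <<'E'
from m import *
c=snap('scene','scene8.png');snap('top','top8.png') 
im=cv2.imread('pics/scene8.png'); a=cv2.resize(im[120:260,270:410],(400,400),interpolation=cv2.INTER_CUBIC)
im=cv2.imread('pics/top8.png'); b=cv2.resize(im[140:240,260:360],(400,400),interpolation=cv2.INTER_CUBIC)
cv2.imwrite('pics/z8.png',np.hstack([a,b]))
find('8')
E
```

```text
time_s: 15.85
eef_pos: [0.6675, -0.0976, 0.1811]
eef_rot: [0.001, 0.659, 0.752, 0.0]
wrist_force: [1.1, 0.4, 0.4]
opening: 0.132
time_s: 16.25
eef_pos: [0.667, -0.0976, 0.1804]
eef_rot: [-0.0, 0.659, 0.752, -0.0]
wrist_force: [-0.7, -0.8, -0.1]
opening: 0.588
time_s: 16.85
eef_pos: [0.6477, -0.1004, 0.3226]
eef_rot: [0.002, 0.659, 0.752, 0.001]
wrist_force: [0.6, -0.9, -0.2]
opening: 0.999
a scene 46 [220.72 154.5 ] z0.142: [0.4454 0.3707] stand [-0.159   0.3596]
a scene 22 [226.32 169.77] z0.142: [0.3986 0.2913] stand [-0.2158  0.2869]
b scene 8 [344.62 164.5 ] z0.142: [ 0.7077 -0.0495] stand [ 0.0462 -0.0913]
b scene 41 [265.44 203.37] z0.142: [0.3657 0.0563] stand [-0.2791  0.0583]
b scene 51 [320.22 210.94] z0.142: [ 0.4614 -0.1212] stand [-0.2073 -0.1303]
b scene 17 [272.06 219.06] z0.142: [ 0.3259 -0.0115] stand [-0.3274 -0.0038]
b scene 17 [266.59 221.12] z0.142: [ 0.3069 -0.0027] stand [-0.3451  0.0074]
b scene 25 [322.4 226.2] z0.142: [ 0.4114 -0.1701] stand [-0.2633 -0.1722]
b scene 59 [334.34 228.66] z0.142: [ 0.4287 -0.2092] stand [-0.2513 -0.2132]
b scene 22 [336.18 244.
[... 1826 characters left out ...]
7] stand [-0.4516  0.4566]
c top 10 [239.  265.1] z0.142: [0.1708 0.1954] stand [-0.4542  0.2217]
c top 68 [348.75 270.15] z0.142: [ 0.2263 -0.2722] stand [-0.4602 -0.2493]
c top 1393 [369.58 287.48] z0.142: [ 0.1661 -0.3691] stand [-0.5325 -0.3374]
c top 37 [380.43 274.19] z0.142: [ 0.2303 -0.4078] stand [-0.474  -0.3841]
c top 96 [408.92 279.32] z0.142: [ 0.227  -0.5301] stand [-0.4932 -0.505 ]
c top 60 [440.17 283.9 ] z0.142: [ 0.2276 -0.664 ] stand [-0.5101 -0.6378]
c top 12 [415.08 285.08] z0.142: [ 0.2062 -0.5582] stand [-0.5175 -0.5302]
c top 970 [442.09 299.18] z0.142: [ 0.1636 -0.6762] stand [-0.5751 -0.6416]
c top 17 [465.41 287.06] z0.142: [ 0.2302 -0.7725] stand [-0.5217 -0.7458]
```

View pics/z8.png

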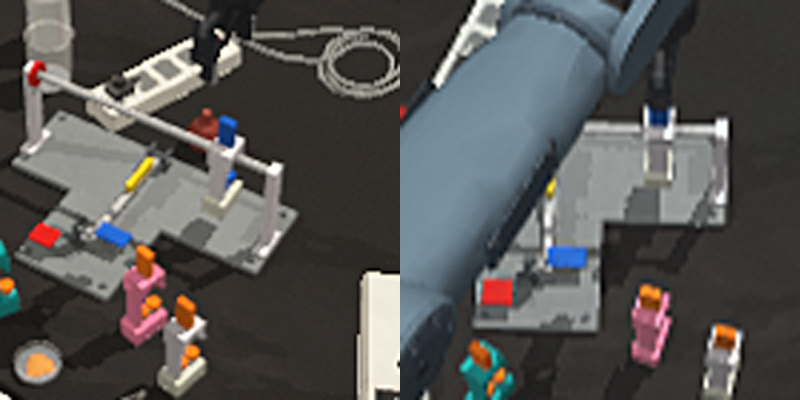

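```bash
python3 - <<'E'
from m import *
towards([.433,-.2075,.123],H)
E
```

```text
shift cm [ -7.89 -22.45  19.68] heading 1.701 tilt 0.002 turn about tool z -0.000
```

```bash
python3 -m inch '[{"delta_pos":[-1.58,-4.49,0],"rotation":[0,0,0]},{"delta_pos":[-1.58,-4.49,0],"rotation":[0,0,0]},{"delta_pos":[-1.58,-4.49,0],"rotation":[0,0,0]},{"delta_pos":[-1.58,-4.49,0],"rotation":[0,0,0]},{"delta_pos":[-1.57,-4.49,0],"rotation":[0,0,0]},{"delta_pos":[0,0,4],"rotation":[0,0,0]},{"delta_pos":[0,0,0],"rotation":[0,0,0]},{"delta_pos":[0,0,0],"rotation":[0,0,0]}]'
python3 - <<'E'
from m import *
c=snap('scene','scene9.png');snap('top','top9.png') 
towards([.433,-.2075,.123],H)
im=cv2.imread('pics/scene9.png'); a=cv2.resize(im[130:270,270:410],(400,400),interpolation=cv2.INTER_CUBIC)
im=cv2.imread('pics/top9.png'); b=cv2.resize(im[140:240,260:360],(400,400),interpolation=cv2.INTER_CUBIC)
cv2.imwrite('pics/z9.png',np.hstack([a,b]))
E
```

```text
time_s: 17.75
eef_pos: [0.4344, -0.207, 0.2794]
eef_rot: [-0.002, 0.659, 0.752, 0.0]
wrist_force: [-0.2, -0.4, 0.5]
opening: 1.001
shift cm [ 0.04 -0.29 15.84] heading 1.703 tilt 0.0 turn about tool z 0.001
```

View pics/z9.png

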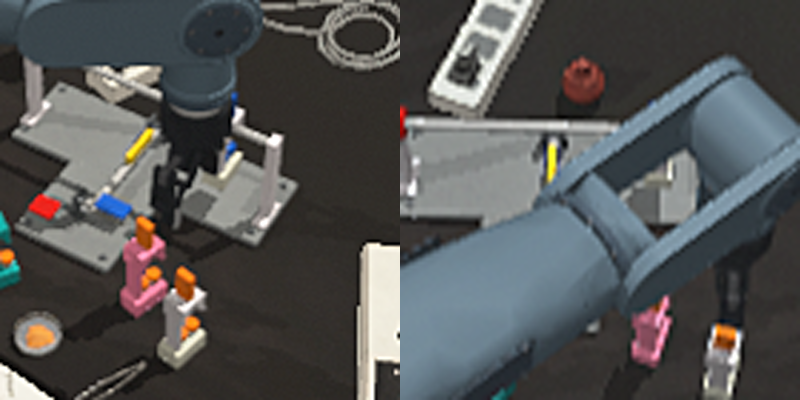

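```bash
python3 -m inch '[{"delta_pos":[0,-0.2,3],"rotation":[0,0,0]},{"delta_pos":[0,0,4],"rotation":[0,0,0]},{"delta_pos":[0,0,4],"rotation":[0,0,0]},{"delta_pos":[0,0,3],"rotation":[0,0,0]},{"delta_pos":[0,0,1.8],"rotation":[0,0,0]},{"delta_pos":[0,0,0],"rotation":[0,0,0]},{"delta_pos":[0,0,0],"rotation":[0,0,0]}]'
python3 -m inch '[{"delta_pos":[0,0,0],"rotation":[0,0,0]},{"delta_pos":[0,0,0],"rotation":[0,0,0]},{"delta_pos":[0,0,0],"rotation":[0,0,0]},{"delta_pos":[0,0,0],"rotation":[0,0,0]},{"delta_pos":[0,0,0],"rotation":[0,0,0]},{"delta_pos":[0,0,0],"rotation":[0,0,0]},{"delta_pos":[0,0,0],"rotation":[0,0,0]},{"delta_pos":[0,0,0],"rotation":[0,0,0]}]' 0
python3 -m inch '[{"delta_pos":[0,0,-1],"rotation":[0,0,0]},{"delta_pos":[0,0,-2],"rotation":[0,0,0]},{"delta_pos":[0,0,-2.5],"rotation":[0,0,0]},{"delta_pos":[0,0,-2.5],"rotation":[0,0,0]},{"delta_pos":[0,0,-2],"rotation":[0,0,0]},{"delta_pos":[0,0,-2],"rotation":[0,0,0]},{"delta_pos":[0,0,-2],"rotation":[0,0,0]},{"delta_pos":[0,0,-2],"rotation":[0,0,0]},{"delta_pos":[0,0,0],"rotation":[0,0,0]}]'
python3 - <<'E'
from m import *
c=snap('scene','scene10.png');snap('top','top10.png') 
towards(w(-.09,-.085,.23),H)
im=cv2.imread('pics/scene10.png'); a=cv2.resize(im[130:270,270:410],(400,400),interpolation=cv2.INTER_CUBIC)
im=cv2.imread('pics/top10.png'); b=cv2.resize(im[140:240,260:360],(400,400),interpolation=cv2.INTER_CUBIC)
cv2.imwrite('pics/z10.png',np.hstack([a,b]))
E
```

```text
time_s: 18.55
eef_pos: [0.4342, -0.2081, 0.1236]
eef_rot: [0.0, 0.659, 0.752, 0.0]
wrist_force: [0.7, -0.3, 0.1]
opening: 1.001
time_s: 19.35
eef_pos: [0.4331, -0.2083, 0.1229]
eef_rot: [0.0, 0.659, 0.752, -0.0]
wrist_force: [-1.3, -1.5, 2.8]
opening: 0.126
time_s: 20.25
eef_pos: [0.4342, -0.2086, 0.2857]
eef_rot: [0.003, 0.659, 0.752, 0.0]
wrist_force: [1.1, 0.2, -1.4]
opening: 0.133
shift cm [12.72 15.69  5.24] heading 1.702 tilt 0.0 turn about tool z 0.000
```

View pics/z10.png

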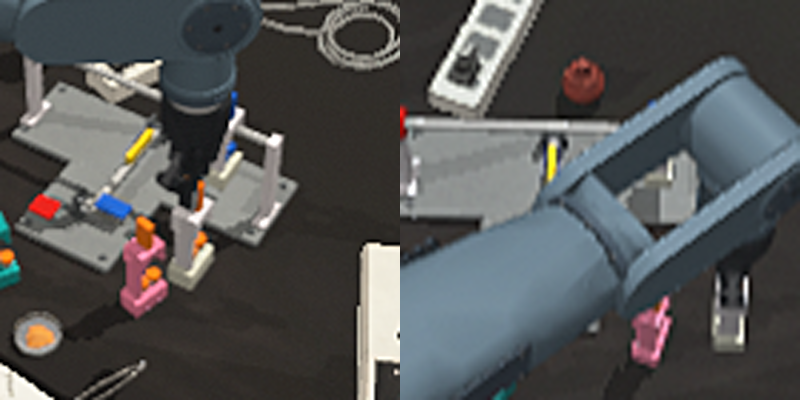

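```bash
python3 -m inch '[{"delta_pos":[0,1.5,0],"rotation":[0,0,0]},{"delta_pos":[0,3,0],"rotation":[0,0,0]},{"delta_pos":[0,3,0],"rotation":[0,0,0]},{"delta_pos":[0,3,0],"rotation":[0,0,0]},{"delta_pos":[0,3,0],"rotation":[0,0,0]},{"delta_pos":[1,1.4,0],"rotation":[0,0,0]},{"delta_pos":[2,0,0],"rotation":[0,0,0]},{"delta_pos":[3,0,0],"rotation":[0,0,0]},{"delta_pos":[3,0,0],"rotation":[0,0,0]},{"delta_pos":[2,0,1],"rotation":[0,0,0]}]'
python3 -m inch '[{"delta_pos":[1.2,0,1],"rotation":[0,0,0]},{"delta_pos":[0.5,0,1.5],"rotation":[0,0,0]},{"delta_pos":[0,0,1.5],"rotation":[0,0,0]},{"delta_pos":[0,0,0.3],"rotation":[0,0,0]},{"delta_pos":[0,0,0],"rotation":[0,0,0]}]'
python3 - <<'E'
from m import *
c=snap('scene','scene11.png');snap('top','top11.png') 
towards(w(-.0015,-.085,.2175),H)
im=cv2.imread('pics/scene11.png'); a=cv2.resize(im[130:270,270:410],(400,400),interpolation=cv2.INTER_CUBIC)
im=cv2.imread('pics/top11.png'); b=cv2.resize(im[140:240,260:360],(400,400),interpolation=cv2.INTER_CUBIC)
cv2.imwrite('pics/z11.png',np.hstack([a,b]))
E
```

```text
time_s: 21.35
eef_pos: [0.5651, -0.0767, 0.2732]
eef_rot: [0.0, 0.659, 0.752, 0.0]
wrist_force: [0.2, -0.5, -0.7]
opening: 0.13
time_s: 21.85
eef_pos: [0.5635, -0.0633, 0.2282]
eef_rot: [-0.001, 0.66, 0.751, -0.001]
wrist_force: [0.2, -0.2, -1.3]
opening: 0.134
shift cm [0.16 9.62 1.23] heading 1.701 tilt 0.0 turn about tool z -0.001
```

View pics/z11.png

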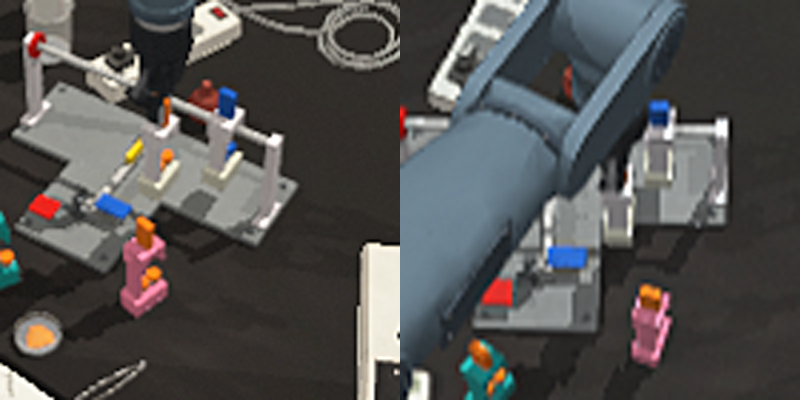

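```bash
python3 -m inch '[{"delta_pos":[0.15,1.2,0],"rotation":[0,0,0]},{"delta_pos":[0,2,0],"rotation":[0,0,0]},{"delta_pos":[0,2,0],"rotation":[0,0,0]},{"delta_pos":[0,2,0],"rotation":[0,0,0]},{"delta_pos":[0,1.6,0],"rotation":[0,0,0]},{"delta_pos":[0,0.8,0],"rotation":[0,0,0]},{"delta_pos":[0,0,0.6],"rotation":[0,0,0]},{"delta_pos":[0,0,0.6],"rotation":[0,0,0]},{"delta_pos":[0,0,0],"rotation":[0,0,0]}]'
python3 - <<'E'
from m import *
c=snap('scene','scene12.png')
towards(w(-.0015,-.085,.1815),H)
im=cv2.imread('pics/scene12.png'); cv2.imwrite('pics/z12.png',cv2.resize(im[130:250,280:400],(500,500),interpolation=cv2.INTER_CUBIC))
E
```

```text
time_s: 22.85
eef_pos: [0.6582, -0.0485, 0.2164]
eef_rot: [-0.001, 0.659, 0.752, -0.0]
wrist_force: [-0.1, 1.3, -1.9]
opening: 0.134
shift cm [-0.11  0.12  3.55] heading 1.702 tilt 0.001 turn about tool z -0.000
```

View pics/z12.png

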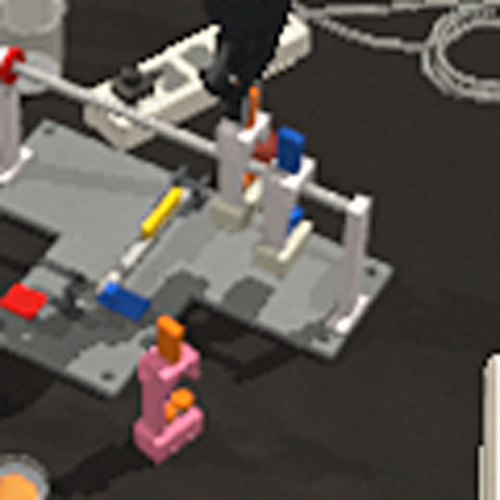

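```bash
python3 -m inch '[{"delta_pos":[0,0,0.8],"rotation":[0,0,0]},{"delta_pos":[0,0,0.8],"rotation":[0,0,0]},{"delta_pos":[0,0,0.8],"rotation":[0,0,0]},{"delta_pos":[0,0,0.6],"rotation":[0,0,0]},{"delta_pos":[0,0,0.2],"rotation":[0,0,0]},{"delta_pos":[0,0,0],"rotation":[0,0,0]},{"delta_pos":[0,0,0],"rotation":[0,0,0]}]'
python3 -m inch '[{"delta_pos":[0,0,0.2],"rotation":[0,0,0]},{"delta_pos":[0,0,0.15],"rotation":[0,0,0]},{"delta_pos":[0,0,0],"rotation":[0,0,0]}]'
```

```text
time_s: 23.6
eef_pos: [0.6594, -0.0486, 0.1859]
eef_rot: [0.0, 0.659, 0.752, 0.0]
wrist_force: [-0.5, -0.0, -0.3]
opening: 0.131
time_s: 23.9
eef_pos: [0.659, -0.0485, 0.1819]
eef_rot: [-0.0, 0.659, 0.752, -0.0]
wrist_force: [-0.1, -0.3, -1.7]
opening: 0.13
```

```bash
python3 -m inch '[{"delta_pos":[0,0,0.15],"rotation":[0,0,0]},{"delta_pos":[0,0,0],"rotation":[0,0,0]}]'; python3 -m inch '[{"delta_pos":[0,0,0.1],"rotation":[0,0,0]},{"delta_pos":[0,0,0],"rotation":[0,0,0]}]'
```

```text
time_s: 24.1
eef_pos: [0.6597, -0.0486, 0.1811]
eef_rot: [0.001, 0.659, 0.752, 0.0]
wrist_force: [1.6, 0.5, 0.4]
opening: 0.128
time_s: 24.3
eef_pos: [0.6601, -0.0486, 0.1807]
eef_rot: [0.001, 0.659, 0.752, 0.001]
wrist_force: [1.8, 1.2, 3.4]
opening: 0.129
```

```bash
python3 -m inch '[{"delta_pos":[0,0,-0.1],"rotation":[0,0,0]},{"delta_pos":[0,0,0],"rotation":[0,0,0]}]'; python3 -m inch '[{"delta_pos":[0,0,0],"rotation":[0,0,0]},{"delta_pos":[0,0,0],"rotation":[0,0,0]},{"delta_pos":[0,0,0],"rotation":[0,0,0]},{"delta_pos":[0,0,0],"rotation":[0,0,0]}]' 5
python3 -m inch '[{"delta_pos":[0,0,-2],"rotation":[0,0,0]},{"delta_pos":[0,0,-3],"rotation":[0,0,0]},{"delta_pos":[0,0,-4],"rotation":[0,0,0]},{"delta_pos":[0,0,-5],"rotation":[0,0,0]},{"delta_pos":[0,-2,0],"rotation":[0,0,0]},{"delta_pos":[0,-2,0],"rotation":[0,0,0]}]' 8.54
python3 - <<'E'
from m import *
c=snap('scene','scene13.png');snap('top','top13.png') 
im=cv2.imread('pics/scene13.png'); a=cv2.resize(im[120:260,210:390],(520,400),interpolation=cv2.INTER_CUBIC)
cv2.imwrite('pics/z13.png',a)
c=load('scene13.png'); print([ (b[2],onz(c,*b[2],.142).round(4)) for b in blobs(c,*COL['green'],(180,100,470,350),8)])
towards([.449,.375,.32],H)
E
```

```text
time_s: 24.5
eef_pos: [0.6596, -0.0487, 0.181]
eef_rot: [0.001, 0.659, 0.752, 0.0]
wrist_force: [2.8, 0.2, 2.5]
opening: 0.136
time_s: 24.9
eef_pos: [0.6587, -0.0486, 0.1801]
eef_rot: [-0.001, 0.659, 0.752, -0.0]
wrist_force: [0.2, 0.2, 0.2]
opening: 0.585
time_s: 25.5
eef_pos: [0.62, -0.054, 0.323]
eef_rot: [0.002, 0.659, 0.752, 0.001]
wrist_force: [0.0, 0.4, -0.5]
opening: 0.999
[(array([220.67, 154.53]), array([0.4452, 0.3708, 0.142 ])), (array([226.19, 169.81]), array([0.3981, 0.2915, 0.142 ]))]
shift cm [ 44.73 -11.18   0.12] heading 1.701 tilt 0.0 turn about tool z -0.000
```

View pics/z13.png

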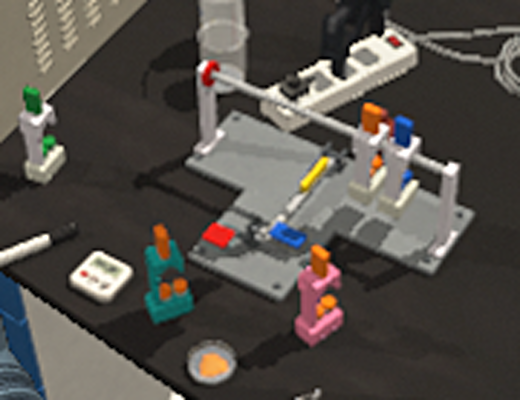

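```bash
python3 - <<'E'
from m import *
c=load('top1.png'); print(onz(c,204,213,0),onz(c,210,170,0),onz(c,216,130,0), onz(c,206,160,.25))
E
python3 -m inch '[{"delta_pos":[4.5,-1.1,0],"rotation":[0,0,0]},{"delta_pos":[4.5,-1.1,0],"rotation":[0,0,0]},{"delta_pos":[4.5,-1.1,0],"rotation":[0,0,0]},{"delta_pos":[4.5,-1.1,0],"rotation":[0,0,0]},{"delta_pos":[4.5,-1.1,0],"rotation":[0,0,0]},{"delta_pos":[4.5,-1.1,0],"rotation":[0,0,0]},{"delta_pos":[4,-1.1,0],"rotation":[0,0,0]}]'
```

```text
[0.43244101 0.46296841 0.        ] [0.668557   0.49795818 0.        ] [0.90983149 0.53270437 0.        ] [0.59405572 0.43479515 0.25      ]
time_s: 26.3
eef_pos: [0.5019, 0.2457, 0.3204]
eef_rot: [-0.0, 0.659, 0.752, 0.0]
wrist_force: [0.9, -0.1, 0.5]
opening: 1.001
```

```bash
python3 -m inch '[{"delta_pos":[4.3,-1.1,0],"rotation":[0,0,0]},{"delta_pos":[4.3,-1.1,0],"rotation":[0,0,0]},{"delta_pos":[3,-0.8,0],"rotation":[0,0,0]},{"delta_pos":[0,0,0],"rotation":[0,0,0]},{"delta_pos":[0,0,0],"rotation":[0,0,0]}]'
python3 - <<'E'
from m import *
c=snap('scene','scene14.png');snap('top','top14.png') 
im=cv2.imread('pics/scene14.png'); a=cv2.resize(im[80:260,150:330],(400,400),interpolation=cv2.INTER_CUBIC)
im=cv2.imread('pics/top14.png'); b=cv2.resize(im[130:270,150:290],(400,400),interpolation=cv2.INTER_CUBIC)
cv2.imwrite('pics/z14.png',np.hstack([a,b]))
for n in('scene','top'):
    c=load(n+'14.png'); print([ (b[2],onz(c,*b[2],.142).round(4)) for b in blobs(c,*COL['green'],(180,100,470,350),8)])
towards([.449,.374,.123],H)
E
```

```text
time_s: 26.8
eef_pos: [0.4576, 0.3551, 0.3201]
eef_rot: [0.0, 0.659, 0.752, -0.0]
wrist_force: [0.1, -0.6, -1.0]
opening: 0.999
[(array([220.72, 154.5 ]), array([0.4454, 0.3707, 0.142 ])), (array([226.19, 169.81]), array([0.3981, 0.2915, 0.142 ]))]
[]
shift cm [ 2.13 -0.65 19.73] heading 1.701 tilt 0.001 turn about tool z -0.001
```

View pics/z14.png

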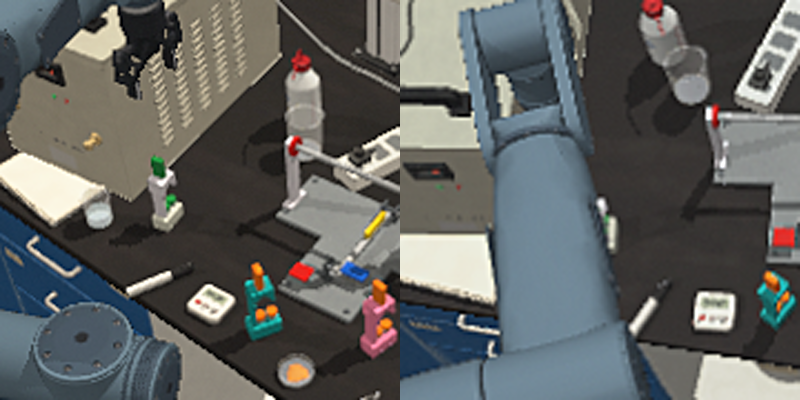

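```bash
python3 -m inch '[{"delta_pos":[2.1,-0.65,2],"rotation":[0,0,0]},{"delta_pos":[0,0,4],"rotation":[0,0,0]},{"delta_pos":[0,0,4],"rotation":[0,0,0]},{"delta_pos":[0,0,3],"rotation":[0,0,0]},{"delta_pos":[0,0,0],"rotation":[0,0,0]}]'
python3 - <<'E'
from m import *
c=snap('scene','scene15.png');snap('top','top15.png') 
im=cv2.imread('pics/scene15.png'); a=cv2.resize(im[110:210,170:270],(500,500),interpolation=cv2.INTER_CUBIC)
cv2.imwrite('pics/z15.png',a)
towards([.449,.374,.123],H)
E
```

```text
time_s: 27.4
eef_pos: [0.4465, 0.3716, 0.1855]
eef_rot: [-0.002, 0.66, 0.751, -0.005]
wrist_force: [-0.3, -0.4, -0.4]
opening: 1.002
shift cm [ 0.04 -0.03  6.81] heading 1.7 tilt 0.0 turn about tool z -0.002
```

View pics/z15.png

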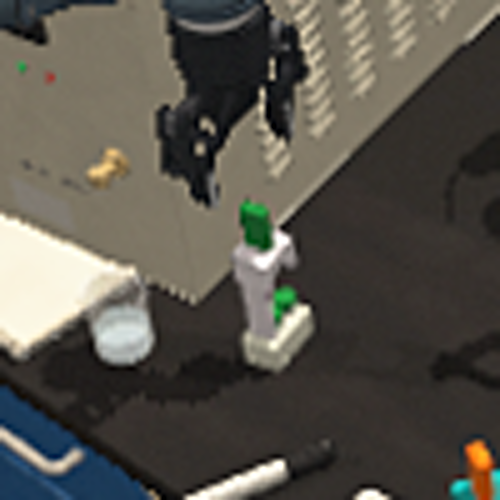

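```bash
python3 -m inch '[{"delta_pos":[0,0,2.5],"rotation":[0,0,0]},{"delta_pos":[0,0,2.5],"rotation":[0,0,0]},{"delta_pos":[0,0,1.6],"rotation":[0,0,0]},{"delta_pos":[0,0,0],"rotation":[0,0,0]},{"delta_pos":[0,0,0],"rotation":[0,0,0]}]'
python3 -m inch '[{"delta_pos":[0,0,0],"rotation":[0,0,0]},{"delta_pos":[0,0,0],"rotation":[0,0,0]},{"delta_pos":[0,0,0],"rotation":[0,0,0]},{"delta_pos":[0,0,0],"rotation":[0,0,0]},{"delta_pos":[0,0,0],"rotation":[0,0,0]},{"delta_pos":[0,0,0],"rotation":[0,0,0]},{"delta_pos":[0,0,0],"rotation":[0,0,0]},{"delta_pos":[0,0,0],"rotation":[0,0,0]}]' 0
python3 -m inch '[{"delta_pos":[0,0,-1],"rotation":[0,0,0]},{"delta_pos":[0,0,-2],"rotation":[0,0,0]},{"delta_pos":[0,0,-2.5],"rotation":[0,0,0]},{"delta_pos":[0,0,-2.5],"rotation":[0,0,0]},{"delta_pos":[0,0,-2.5],"rotation":[0,0,0]},{"delta_pos":[0,0,-2.5],"rotation":[0,0,0]},{"delta_pos":[0,0,-2.5],"rotation":[0,0,0]},{"delta_pos":[0,0,-2.5],"rotation":[0,0,0]},{"delta_pos":[0,0,0],"rotation":[0,0,0]}]'
python3 - <<'E'
from m import *
c=snap('scene','scene16.png');snap('top','top16.png') 
im=cv2.imread('pics/scene16.png'); a=cv2.resize(im[80:260,170:380],(700,600),interpolation=cv2.INTER_CUBIC)
cv2.imwrite('pics/z16.png',a)
towards(w(-.10,-.03,.30),H)
E
```

```text
time_s: 28.0
eef_pos: [0.4502, 0.375, 0.127]
eef_rot: [0.001, 0.66, 0.752, 0.002]
wrist_force: [-0.0, 0.1, 0.6]
opening: 1.0
time_s: 28.8
eef_pos: [0.4486, 0.3747, 0.1248]
eef_rot: [-0.0, 0.659, 0.752, 0.0]
wrist_force: [-0.8, 0.6, 2.1]
opening: 0.133
time_s: 29.7
eef_pos: [0.4501, 0.3753, 0.3091]
eef_rot: [0.001, 0.659, 0.752, 0.003]
wrist_force: [0.9, 0.4, -1.2]
opening: 0.13
shift cm [-39.28   5.55   0.44] heading 1.702 tilt 0.0 turn about tool z -0.000
```

View pics/z16.png

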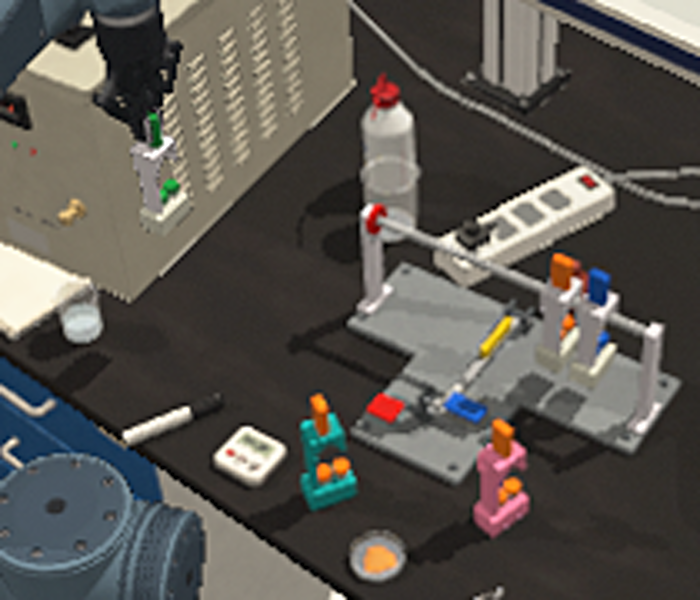

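```bash
python3 -m inch '[{"delta_pos":[-2,0.3,0],"rotation":[0,0,0]},{"delta_pos":[-4,0.6,0],"rotation":[0,0,0]},{"delta_pos":[-4.5,0.6,0],"rotation":[0,0,0]},{"delta_pos":[-4.5,0.6,0],"rotation":[0,0,0]},{"delta_pos":[-4.5,0.6,0],"rotation":[0,0,0]},{"delta_pos":[-4.5,0.6,0],"rotation":[0,0,0]},{"delta_pos":[-4.5,0.6,0],"rotation":[0,0,0]},{"delta_pos":[-4.5,0.6,0],"rotation":[0,0,0]},{"delta_pos":[-4,0.6,0],"rotation":[0,0,0]},{"delta_pos":[-2,0.4,0],"rotation":[0,0,0]}]'
python3 -m inch '[{"delta_pos":[-0.8,0,1],"rotation":[0,0,0]},{"delta_pos":[0,0,2],"rotation":[0,0,0]},{"delta_pos":[0,0,2.5],"rotation":[0,0,0]},{"delta_pos":[0,0,1.7],"rotation":[0,0,0]},{"delta_pos":[0,0,0.8],"rotation":[0,0,0]},{"delta_pos":[0,0,0],"rotation":[0,0,0]},{"delta_pos":[0,0,0],"rotation":[0,0,0]}]'
python3 - <<'E'
from m import *
c=snap('scene','scene17.png');snap('top','top17.png') 
im=cv2.imread('pics/scene17.png'); a=cv2.resize(im[130:270,250:390],(400,400),interpolation=cv2.INTER_CUBIC)
im=cv2.imread('pics/top17.png'); b=cv2.resize(im[140:240,260:360],(400,400),interpolation=cv2.INTER_CUBIC)
cv2.imwrite('pics/z17.png',np.hstack([a,b]))
towards(w(-.0005,-.035,.222),H); print(get_obs()['opening'])
E
```

```text
time_s: 30.8
eef_pos: [0.5534, -0.0082, 0.302]
eef_rot: [-0.001, 0.66, 0.751, -0.001]
wrist_force: [0.1, -0.6, -0.9]
opening: 0.133
time_s: 31.5
eef_pos: [0.5551, -0.0124, 0.2247]
eef_rot: [-0.0, 0.659, 0.752, 0.0]
wrist_force: [-1.1, 0.2, -1.5]
opening: 0.129
shift cm [-0.    9.93  0.39] heading 1.702 tilt 0.002 turn about tool z 0.000
0.13457664289140694
```

View pics/z17.png

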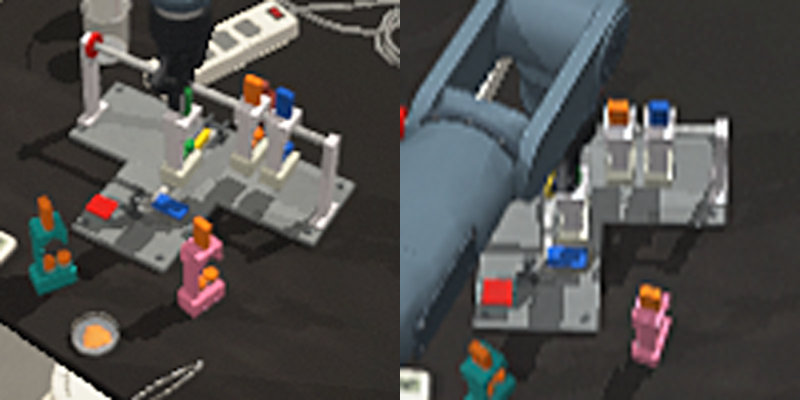

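```bash
python3 -m inch '[{"delta_pos":[0,1.2,0],"rotation":[0,0,0]},{"delta_pos":[0,2,0],"rotation":[0,0,0]},{"delta_pos":[0,2,0],"rotation":[0,0,0]},{"delta_pos":[0,2,0],"rotation":[0,0,0]},{"delta_pos":[0,1.8,0],"rotation":[0,0,0]},{"delta_pos":[0,0.9,0],"rotation":[0,0,0]},{"delta_pos":[0,0,0.5],"rotation":[0,0,0]},{"delta_pos":[0,0,0.5],"rotation":[0,0,0]},{"delta_pos":[0,0,0],"rotation":[0,0,0]}]'
python3 - <<'E'
from m import *
c=snap('scene','scene18.png')
towards(w(-.0005,-.035,.1815),H)
im=cv2.imread('pics/scene18.png'); cv2.imwrite('pics/z18.png',cv2.resize(im[130:250,270:390],(500,500),interpolation=cv2.INTER_CUBIC))
E
```

```text
time_s: 32.5
eef_pos: [0.6518, 0.0001, 0.2133]
eef_rot: [-0.001, 0.659, 0.752, -0.001]
wrist_force: [0.8, -0.9, -1.8]
opening: 0.13
shift cm [-0.01  0.2   3.23] heading 1.702 tilt 0.002 turn about tool z -0.000
```

View pics/z18.png

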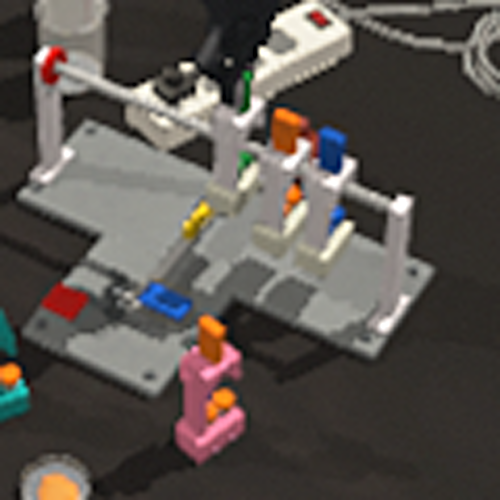

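```bash
python3 -m inch '[{"delta_pos":[0,0,0.8],"rotation":[0,0,0]},{"delta_pos":[0,0,0.8],"rotation":[0,0,0]},{"delta_pos":[0,0,0.8],"rotation":[0,0,0]},{"delta_pos":[0,0,0.3],"rotation":[0,0,0]},{"delta_pos":[0,0,0.2],"rotation":[0,0,0]},{"delta_pos":[0,0,0],"rotation":[0,0,0]},{"delta_pos":[0,0,0],"rotation":[0,0,0]}]'
python3 -m inch '[{"delta_pos":[0,0,0.2],"rotation":[0,0,0]},{"delta_pos":[0,0,0.1],"rotation":[0,0,0]},{"delta_pos":[0,0,0],"rotation":[0,0,0]}]'
```

```text
time_s: 33.25
eef_pos: [0.6534, 0.0, 0.1859]
eef_rot: [0.0, 0.659, 0.752, 0.0]
wrist_force: [0.9, -0.4, -1.8]
opening: 0.13
time_s: 33.55
eef_pos: [0.6535, 0.0, 0.1829]
eef_rot: [0.0, 0.659, 0.752, 0.0]
wrist_force: [1.4, 0.1, -1.4]
opening: 0.137
```

```bash
python3 -m inch '[{"delta_pos":[0,0,0.15],"rotation":[0,0,0]},{"delta_pos":[0,0,0],"rotation":[0,0,0]}]'; python3 -m inch '[{"delta_pos":[0,0,0.1],"rotation":[0,0,0]},{"delta_pos":[0,0,0],"rotation":[0,0,0]}]'
```

```text
time_s: 33.75
eef_pos: [0.6542, -0.0, 0.1822]
eef_rot: [0.001, 0.659, 0.752, 0.001]
wrist_force: [3.0, 1.0, 2.5]
opening: 0.129
time_s: 33.95
eef_pos: [0.6545, -0.0001, 0.182]
eef_rot: [0.001, 0.659, 0.752, 0.001]
wrist_force: [0.5, 0.7, 7.1]
opening: 0.13
```

```bash
python3 -m inch '[{"delta_pos":[0,0.1,-0.15],"rotation":[0,0,0]},{"delta_pos":[0,0,0],"rotation":[0,0,0]}]'; python3 -m inch '[{"delta_pos":[0,0,0],"rotation":[0,0,0]},{"delta_pos":[0,0,0],"rotation":[0,0,0]},{"delta_pos":[0,0,0],"rotation":[0,0,0]},{"delta_pos":[0,0,0],"rotation":[0,0,0]}]' 5
python3 -m inch '[{"delta_pos":[0,0,-2],"rotation":[0,0,0]},{"delta_pos":[0,0,-3],"rotation":[0,0,0]},{"delta_pos":[0,0,-4],"rotation":[0,0,0]},{"delta_pos":[0,0,-5],"rotation":[0,0,0]},{"delta_pos":[-3,0,-2],"rotation":[0,0,0]},{"delta_pos":[-4,0,0],"rotation":[0,0,0]},{"delta_pos":[-4,0,0],"rotation":[0,0,0]},{"delta_pos":[-4,0,0],"rotation":[0,0,0]},{"delta_pos":[0,0,0],"rotation":[0,0,0]},{"delta_pos":[0,0,0],"rotation":[0,0,0]}]'
python3 - <<'E'
from m import *
c=snap('scene','scene19.png');snap('top','top19.png') 
im=cv2.imread('pics/scene19.png'); a=cv2.resize(im[130:250,270:390],(400,400),interpolation=cv2.INTER_CUBIC)
im=cv2.imread('pics/top19.png'); b=cv2.resize(im[140:240,250:350],(400,400),interpolation=cv2.INTER_CUBIC)
cv2.imwrite('pics/z19.png',np.hstack([a,b]))
for n in('scene','top'):
    c=load(n+'19.png')
    for k,col in(('a','green'),('b','orange'),('c','blue')):
        for b in blobs(c,*COL[col],(265,140,370,190),6): print(n,k,b[0],b[2],st(onz(c,*b[2],.199)).round(4))
print(get_obs()['wrist_force'])
E
```

```text
time_s: 34.15
eef_pos: [0.6545, 0.0001, 0.1821]
eef_rot: [0.0, 0.659, 0.752, 0.0]
wrist_force: [1.3, 0.0, 3.1]
opening: 0.131
time_s: 34.55
eef_pos: [0.6538, 0.0003, 0.1811]
eef_rot: [-0.0, 0.659, 0.752, -0.0]
wrist_force: [0.3, -0.1, 1.0]
opening: 0.585
time_s: 35.55
eef_pos: [0.6735, -0.1494, 0.3409]
eef_rot: [-0.001, 0.66, 0.751, -0.0]
wrist_force: [-0.3, 1.6, 0.5]
opening: 0.584
scene a 60 [307.57 147.78] [0.0005 0.05   0.199 ]
scene a 15 [309.53 165.07] [-0.0769 -0.0061  0.199 ]
scene b 58 [338.02 160.84] [-0.0019 -0.0861  0.199 ]
scene b 12 [340.   176.83] [-0.0715 -0.1332  0.199 ]
scene c 54 [349.22 165.35] [-0.0014 -0.1338  0.199 ]
scene c 12 [350.5 181.5] [-0.0724 -0.1772  0.199 ]
top c 7 [368.57 141.29] [ 0.1493 -0.3354  0.199 ]
top c 24 [324.17 167.25] [ 0.0029 -0.1302  0.199 ]
[ 0.53852856  0.32528944 -0.47092723]
```

View pics/z19.png

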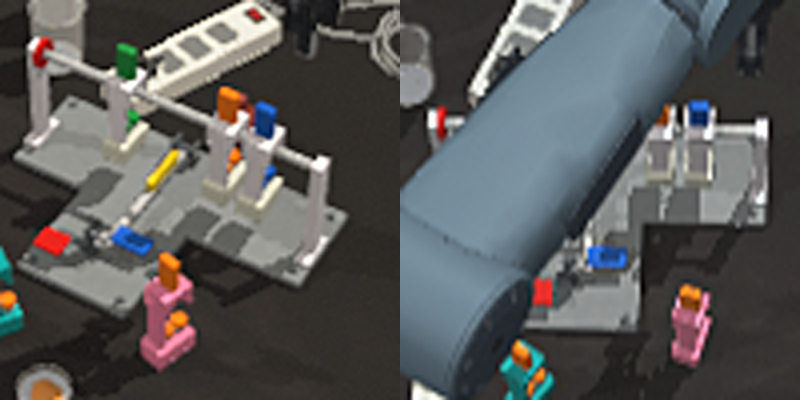

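```bash
python3 - <<'E'
from m import *
towards(w(0,.05,.30),H)
E
python3 -m inch '[{"delta_pos":[2,-0.3,0],"rotation":[0,0,0]},{"delta_pos":[4,-0.4,0],"rotation":[0,0,0]},{"delta_pos":[4,-0.4,0],"rotation":[0,0,0]},{"delta_pos":[4,-0.3,0],"rotation":[0,0,0]},{"delta_pos":[4,0,1],"rotation":[0,0,0]},{"delta_pos":[2,0,2],"rotation":[0,0,0]},{"delta_pos":[0,0,1],"rotation":[0,0,0]},{"delta_pos":[0,0,0],"rotation":[0,0,0]},{"delta_pos":[0,0,0],"rotation":[0,0,0]}]'
python3 - <<'E'
from m import *
c=snap('scene','scene20.png');snap('top','top20.png') 
im=cv2.imread('pics/scene20.png'); a=cv2.resize(im[130:250,270:390],(400,400),interpolation=cv2.INTER_CUBIC)
im=cv2.imread('pics/top20.png'); b=cv2.resize(im[140:240,250:350],(400,400),interpolation=cv2.INTER_CUBIC)
cv2.imwrite('pics/z20.png',np.hstack([a,b]))
for n in('scene','top'):
    c=load(n+'20.png')
    for k,col in(('a','green'),('b','orange'),('c','blue')):
        for b in blobs(c,*COL[col],(265,140,370,190),6): print(n,k,b[0],b[2],st(onz(c,*b[2],.199)).round(4))
towards(w(0,.05,.1815),H);print(get_obs()['eef_pos'])
E
```

```text
shift cm [23.4   0.05  4.16] heading 1.702 tilt 0.001 turn about tool z 0.001
time_s: 36.55
eef_pos: [0.6338, 0.0479, 0.3021]
eef_rot: [0.0, 0.659, 0.752, -0.0]
wrist_force: [-0.1, 0.1, 0.6]
opening: 0.585
scene a 61 [307.05 147.69] [-1.00e-04  5.20e-02  1.99e-01]
scene a 15 [309.47 164.8 ] [-0.0758 -0.0052  0.199 ]
scene b 59 [338.12 160.8 ] [-0.0016 -0.0864  0.199 ]
scene b 12 [340.   176.83] [-0.0715 -0.1332  0.199 ]
scene c 55 [349.27 165.36] [-0.0013 -0.1339  0.199 ]
scene c 12 [350.5 181.5] [-0.0724 -0.1772  0.199 ]
top a 28 [284.32 166.54] [0.001  0.0524 0.199 ]
top b 25 [313.88 167.24] [ 0.0015 -0.0832  0.199 ]
top c 7 [368.57 141.29] [ 0.1493 -0.3354  0.199 ]
top c 22 [324.41 167.36] [ 0.0024 -0.1313  0.199 ]
shift cm [ 3.6   1.37 12.13] heading 1.701 tilt 0.002 turn about tool z -0.001
[0.63432084 0.04710972 0.3027635 ]
```

View pics/z20.png

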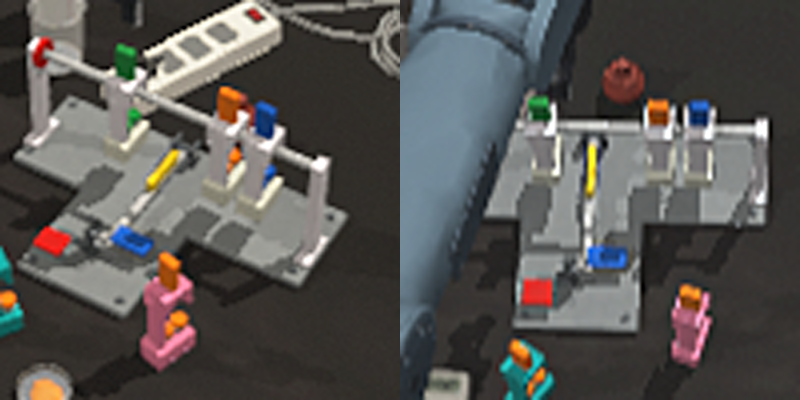

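```bash
python3 -m inch '[{"delta_pos":[3.8,1.35,0],"rotation":[0,0,0]},{"delta_pos":[0,0,4],"rotation":[0,0,0]},{"delta_pos":[0,0,4],"rotation":[0,0,0]},{"delta_pos":[0,0,2.5],"rotation":[0,0,0]},{"delta_pos":[0,0,1.5],"rotation":[0,0,0]},{"delta_pos":[0,0,0],"rotation":[0,0,0]},{"delta_pos":[0,0,0],"rotation":[0,0,0]}]' 6
python3 - <<'E'
from m import *
towards(w(0,.052,.1815),H)
E
python3 -m inch '[{"delta_pos":[0,0,0],"rotation":[0,0,0]},{"delta_pos":[0,0,0],"rotation":[0,0,0]},{"delta_pos":[0,0,0],"rotation":[0,0,0]},{"delta_pos":[0,0,0],"rotation":[0,0,0]},{"delta_pos":[0,0,0],"rotation":[0,0,0]},{"delta_pos":[0,0,0],"rotation":[0,0,0]},{"delta_pos":[0,0,0],"rotation":[0,0,0]}]' 0
```

```text
time_s: 37.35
eef_pos: [0.6433, 0.0868, 0.1832]
eef_rot: [0.001, 0.66, 0.752, 0.001]
wrist_force: [0.1, 0.2, 0.0]
opening: 0.706
shift cm [-0.02 -0.01  0.17] heading 1.701 tilt 0.002 turn about tool z -0.001
time_s: 38.05
eef_pos: [0.6429, 0.0874, 0.1828]
eef_rot: [0.001, 0.659, 0.752, 0.001]
wrist_force: [-0.0, -0.4, 5.4]
opening: 0.131
```

```bash
python3 -m inch '[{"delta_pos":[0,0,-0.1],"rotation":[0,0,0]},{"delta_pos":[-0.6,0,0],"rotation":[0,0,0]},{"delta_pos":[-1,0,0],"rotation":[0,0,0]},{"delta_pos":[-1.2,0,0],"rotation":[0,0,0]},{"delta_pos":[-1.2,0,0],"rotation":[0,0,0]},{"delta_pos":[-1.2,0,0],"rotation":[0,0,0]},{"delta_pos":[-1.2,0,0],"rotation":[0,0,0]},{"delta_pos":[-1.2,0,0],"rotation":[0,0,0]},{"delta_pos":[-0.8,0,0],"rotation":[0,0,0]},{"delta_pos":[-0.3,0,0],"rotation":[0,0,0]}]'
python3 -m inch '[{"delta_pos":[0,0,0],"rotation":[0,0,0]},{"delta_pos":[0,0,0],"rotation":[0,0,0]}]'
python3 - <<'E'
from m import *
print(st(get_obs()['eef_pos']))
E
```

```text
time_s: 39.05
eef_pos: [0.6541, -0.0002, 0.183]
eef_rot: [0.0, 0.66, 0.751, 0.0]
wrist_force: [4.1, 3.3, 5.2]
opening: 0.131
time_s: 39.25
eef_pos: [0.6541, -0.0002, 0.183]
eef_rot: [0.001, 0.66, 0.752, -0.0]
wrist_force: [4.8, -2.7, 3.6]
opening: 0.132
[-0.00051985 -0.03547007  0.18304104]
```

```bash
python3 -m inch '[{"delta_pos":[0,0.1,-0.05],"rotation":[0,0,0]},{"delta_pos":[0,0,0],"rotation":[0,0,0]}]'
python3 -m inch '[{"delta_pos":[0,0,0],"rotation":[0,0,0]},{"delta_pos":[0,0,0],"rotation":[0,0,0]},{"delta_pos":[0,0,0],"rotation":[0,0,0]},{"delta_pos":[0,0,0],"rotation":[0,0,0]},{"delta_pos":[0,0,0],"rotation":[0,0,0]},{"delta_pos":[0,0,0],"rotation":[0,0,0]}]' 4
python3 -m inch '[{"delta_pos":[0,0,-1],"rotation":[0,0,0]},{"delta_pos":[0,0,-2],"rotation":[0,0,0]},{"delta_pos":[0,0,-2],"rotation":[0,0,0]},{"delta_pos":[0,0,-2],"rotation":[0,0,0]},{"delta_pos":[0,0,0],"rotation":[0,0,0]},{"delta_pos":[0,0,0],"rotation":[0,0,0]},{"delta_pos":[0,0,0],"rotation":[0,0,0]},{"delta_pos":[0,0,0],"rotation":[0,0,0]}]'
cat >> m.py <<'E'
def look(tag,arr=True):
    snap('scene','scene%s.png'%tag);snap('top','top%s.png'%tag)
    im=cv2.imread('pics/scene%s.png'%tag); a=cv2.resize(im[130:250,265:385],(400,400),interpolation=cv2.INTER_CUBIC)
    im=cv2.imread('pics/top%s.png'%tag); b=cv2.resize(im[140:240,250:350],(400,400),interpolation=cv2.INTER_CUBIC)
    cv2.imwrite('pics/z%s.png'%tag,np.hstack([a,b]))
    for n in('scene','top'):
        c=load(n+tag+'.png')
        for k,col in(('a','green'),('b','orange'),('c','blue')):
            for b in blobs(c,*COL[col],(265,140,355,180),15): 
                s=st(onz(c,*b[2],.199))
                if abs(s[0])<.03: print(n,k,b[0],b[2],s.round(4))
E
python3 - <<'E'
from m import *
look('21'); print(get_obs()['wrist_force'],st(get_obs()['eef_pos']))
E
```

```text
time_s: 39.45
eef_pos: [0.6543, 0.0007, 0.1829]
eef_rot: [0.0, 0.659, 0.752, -0.001]
wrist_force: [2.4, -1.6, 3.4]
opening: 0.131
time_s: 40.05
eef_pos: [0.6544, 0.0013, 0.183]
eef_rot: [-0.0, 0.659, 0.752, -0.0]
wrist_force: [0.3, -0.8, -0.5]
opening: 0.469
time_s: 40.85
eef_pos: [0.6539, 0.0013, 0.2516]
eef_rot: [-0.001, 0.659, 0.752, -0.001]
wrist_force: [0.4, 0.9, 0.4]
opening: 0.468
scene a 46 [327.13 156.5 ] [-0.0027 -0.0392  0.199 ]
scene b 58 [338.17 160.83] [-0.0016 -0.0866  0.199 ]
scene c 55 [349.27 165.36] [-0.0013 -0.1339  0.199 ]
top a 16 [303.75 168.12] [-0.0045 -0.0371  0.199 ]
top b 15 [314. 166.] [ 0.008  -0.0835  0.199 ]
[-0.35842743 -0.17035621 -0.16311545] [-0.00034947 -0.03395057  0.25195991]
```

View pics/z21.png

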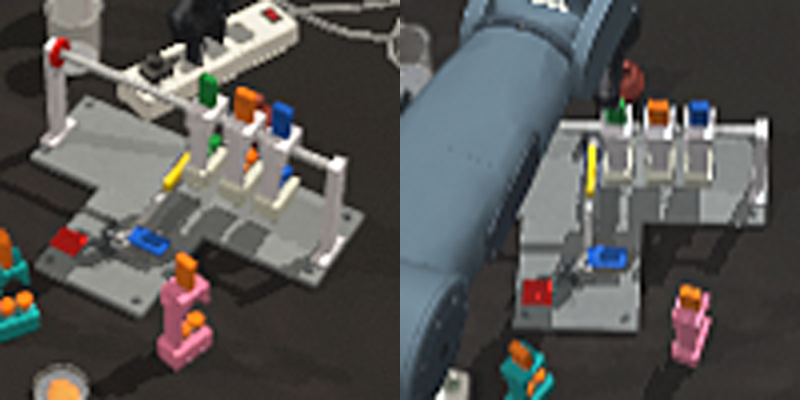

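```bash
python3 -m inch '[{"delta_pos":[-2.5,0,0],"rotation":[0,0,0]},{"delta_pos":[-2.5,0,0],"rotation":[0,0,0]},{"delta_pos":[-2.5,0,0],"rotation":[0,0,0]},{"delta_pos":[-2.4,0,0],"rotation":[0,0,0]},{"delta_pos":[0,0,0],"rotation":[0,0,0]},{"delta_pos":[0,0,2.5],"rotation":[0,0,0]},{"delta_pos":[0,0,2.5],"rotation":[0,0,0]},{"delta_pos":[0,0,1.7],"rotation":[0,0,0]},{"delta_pos":[0,0,0],"rotation":[0,0,0]}]' 5
python3 - <<'E'
from m import *
print(st(get_obs()['eef_pos'])); look('22')
E
```

```text
time_s: 41.85
eef_pos: [0.6655, -0.0956, 0.1823]
eef_rot: [-0.003, 0.659, 0.752, -0.001]
wrist_force: [0.1, 0.5, -1.1]
opening: 0.582
[-0.00173519 -0.13153331  0.18230459]
scene a 47 [327.09 156.4 ] [-0.0023 -0.0388  0.199 ]
scene b 31 [336.68 160.68] [-0.0038 -0.0814  0.199 ]
scene c 32 [350.25 165.84] [-0.0017 -0.1383  0.199 ]
```

View pics/z22.png

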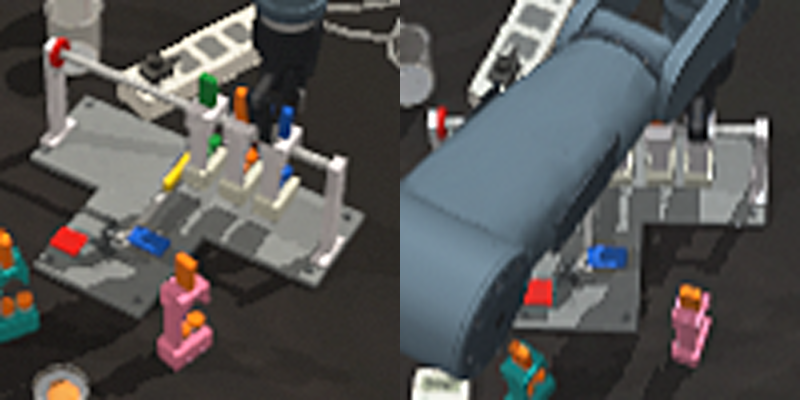

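```bash
python3 -m inch '[{"delta_pos":[0,0,0],"rotation":[0,0,0]},{"delta_pos":[0,0,0],"rotation":[0,0,0]},{"delta_pos":[0,0,0],"rotation":[0,0,0]},{"delta_pos":[0,0,0],"rotation":[0,0,0]},{"delta_pos":[0,0,0],"rotation":[0,0,0]},{"delta_pos":[0,0,0],"rotation":[0,0,0]},{"delta_pos":[0,0,-0.1],"rotation":[0,0,0]}]' 0
python3 -m inch '[{"delta_pos":[0.6,0,0],"rotation":[0,0,0]},{"delta_pos":[1,0,0],"rotation":[0,0,0]},{"delta_pos":[1,0,0],"rotation":[0,0,0]},{"delta_pos":[1,0,0],"rotation":[0,0,0]},{"delta_pos":[1,0,0],"rotation":[0,0,0]},{"delta_pos":[0.6,0,0],"rotation":[0,0,0]},{"delta_pos":[0,0,0],"rotation":[0,0,0]}]'
python3 - <<'E'
from m import *
print(st(get_obs()['eef_pos'])); look('23')
E
```

```text
time_s: 42.65
eef_pos: [0.6677, -0.0971, 0.1878]
eef_rot: [0.0, 0.659, 0.752, 0.0]
wrist_force: [0.7, -1.2, -0.9]
opening: 0.133
time_s: 43.35
eef_pos: [0.6606, -0.0437, 0.1877]
eef_rot: [0.0, 0.659, 0.752, 0.0]
wrist_force: [-2.6, -1.3, 6.6]
opening: 0.124
[ 0.00025561 -0.07941348  0.18772067]
scene a 45 [321. 154.] [-0.0028 -0.0122  0.199 ]
scene b 26 [328.73 159.38] [-0.0132 -0.0522  0.199 ]
```

View pics/z23.png

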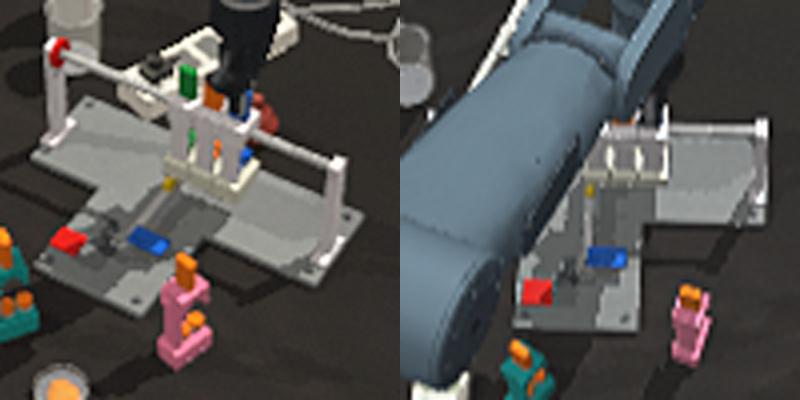

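```bash
python3 -m inch '[{"delta_pos":[0,0,0],"rotation":[0,0,0]},{"delta_pos":[0,0,0],"rotation":[0,0,0]}]'; python3 -m inch '[{"delta_pos":[0.5,0,0],"rotation":[0,0,0]},{"delta_pos":[0.8,0,0],"rotation":[0,0,0]},{"delta_pos":[0.8,0,0],"rotation":[0,0,0]},{"delta_pos":[0.8,0,0],"rotation":[0,0,0]},{"delta_pos":[0.8,0,0],"rotation":[0,0,0]},{"delta_pos":[0.4,0,0],"rotation":[0,0,0]}]'
```

```text
time_s: 43.65
eef_pos: [0.6606, -0.0437, 0.1877]
eef_rot: [-0.0, 0.659, 0.752, 0.001]
wrist_force: [-1.7, -1.0, 6.9]
opening: 0.128
time_s: 44.25
eef_pos: [0.6554, -0.0043, 0.1877]
eef_rot: [0.001, 0.659, 0.752, -0.0]
wrist_force: [-1.3, -6.4, 5.0]
opening: 0.128
```

```bash
python3 -m inch '[{"delta_pos":[0.5,0,-0.05],"rotation":[0,0,0]},{"delta_pos":[0.8,0,0],"rotation":[0,0,0]},{"delta_pos":[0.8,0,0],"rotation":[0,0,0]},{"delta_pos":[0.8,0,0],"rotation":[0,0,0]},{"delta_pos":[0.8,0,0],"rotation":[0,0,0]},{"delta_pos":[0.8,0,0],"rotation":[0,0,0]},{"delta_pos":[0.8,0,0],"rotation":[0,0,0]},{"delta_pos":[0.8,0,0],"rotation":[0,0,0]},{"delta_pos":[0.8,0,0],"rotation":[0,0,0]},{"delta_pos":[0.4,0,0],"rotation":[0,0,0]}]'
python3 - <<'E'
from m import *
print(st(get_obs()['eef_pos'])); look('24')
E
```

```text
time_s: 45.25
eef_pos: [0.6458, 0.0685, 0.1877]
eef_rot: [0.0, 0.659, 0.752, 0.0]
wrist_force: [0.7, -5.3, 3.3]
opening: 0.129
[1.67948436e-04 3.37624574e-02 1.87724913e-01]
scene a 48 [296.38 143.62] [-0.0016  0.0999  0.199 ]
scene b 20 [303.15 148.8 ] [-0.0132  0.0615  0.199 ]
```

View pics/z24.png

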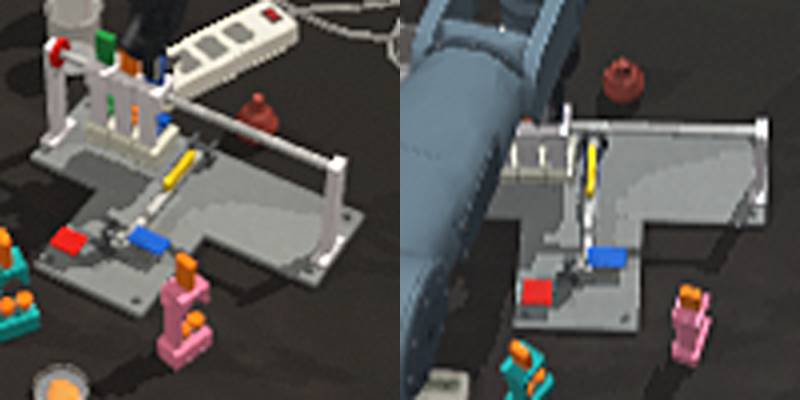

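```bash
python3 -m inch '[{"delta_pos":[0.5,0,0],"rotation":[0,0,0]},{"delta_pos":[0.8,0,0],"rotation":[0,0,0]},{"delta_pos":[0.8,0,0],"rotation":[0,0,0]},{"delta_pos":[0.8,0,0],"rotation":[0,0,0]},{"delta_pos":[0.6,0,0],"rotation":[0,0,0]},{"delta_pos":[0.4,0,0],"rotation":[0,0,0]},{"delta_pos":[0,0,0],"rotation":[0,0,0]}]'
python3 -m inch '[{"delta_pos":[0.2,0,0],"rotation":[0,0,0]},{"delta_pos":[0.2,0,0],"rotation":[0,0,0]},{"delta_pos":[0,0,0],"rotation":[0,0,0]}]'
python3 -m inch '[{"delta_pos":[0.2,0,0],"rotation":[0,0,0]},{"delta_pos":[0,0,0],"rotation":[0,0,0]}]'
python3 - <<'E'
from m import *
print(st(get_obs()['eef_pos'])); look('25')
c=load('scene25.png'); print([(b[0],b[1],b[2],st(onz(c,*b[2],.156)).round(4)) for b in blobs(c,*COL['red'],(270,135,300,165),6)])
E
```

```text
time_s: 46.05
eef_pos: [0.6407, 0.1069, 0.1877]
eef_rot: [-0.0, 0.659, 0.752, 0.0]
wrist_force: [0.4, -1.8, 2.9]
opening: 0.131
time_s: 46.35
eef_pos: [0.6403, 0.11, 0.1877]
eef_rot: [0.0, 0.659, 0.752, -0.0]
wrist_force: [-0.0, -4.3, 4.5]
opening: 0.132
time_s: 46.55
eef_pos: [0.64, 0.1119, 0.1877]
eef_rot: [0.0, 0.659, 0.752, -0.0]
wrist_force: [0.2, -5.3, 4.4]
opening: 0.126
[1.59239828e-04 7.75625931e-02 1.87710300e-01]
scene a 24 [287.08 141.92] [-0.0121  0.1364  0.199 ]
scene b 22 [293.86 145.05] [-0.0137  0.1038  0.199 ]
[(np.int32(6), (np.int32(281), np.int32(141), np.int32(3), np.int32(4)), array([282. , 142.5]), array([0.0139, 0.1799, 0.156 ]))]
```

View pics/z25.png

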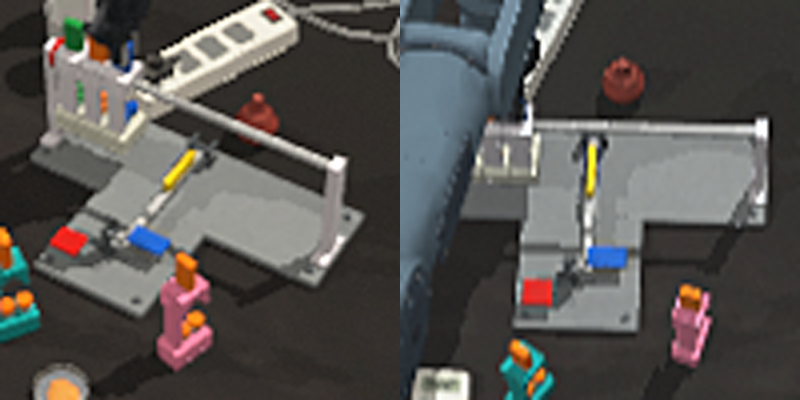

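```bash
python3 -m inch '[{"delta_pos":[0.2,0,0],"rotation":[0,0,0]},{"delta_pos":[0,0,0],"rotation":[0,0,0]}]'; python3 -m inch '[{"delta_pos":[0.15,0,0],"rotation":[0,0,0]},{"delta_pos":[0,0,0],"rotation":[0,0,0]}]'
```

```text
time_s: 46.85
eef_pos: [0.6398, 0.1133, 0.1877]
eef_rot: [0.001, 0.659, 0.752, -0.001]
wrist_force: [0.6, -6.8, 5.1]
opening: 0.13
time_s: 47.05
eef_pos: [0.6399, 0.1134, 0.1878]
eef_rot: [0.001, 0.66, 0.752, -0.001]
wrist_force: [-0.0, -10.7, 5.0]
opening: 0.131
```

```bash
python3 -m inch '[{"delta_pos":[0.15,0,0],"rotation":[0,0,0]},{"delta_pos":[0,0,0],"rotation":[0,0,0]}]'
```

```text
time_s: 47.25
eef_pos: [0.6398, 0.1136, 0.1879]
eef_rot: [0.002, 0.66, 0.751, -0.002]
wrist_force: [0.3, -16.0, 4.1]
opening: 0.131
```

```bash
python3 -m inch '[{"delta_pos":[-0.25,0,0],"rotation":[0,0,0]},{"delta_pos":[0,0,0],"rotation":[0,0,0]}]'; python3 -m inch '[{"delta_pos":[0,0,0],"rotation":[0,0,0]},{"delta_pos":[0,0,0],"rotation":[0,0,0]},{"delta_pos":[0,0,0],"rotation":[0,0,0]},{"delta_pos":[0,0,0],"rotation":[0,0,0]},{"delta_pos":[0,0,0],"rotation":[0,0,0]}]' 3.5
python3 -m inch '[{"delta_pos":[0,0,-1],"rotation":[0,0,0]},{"delta_pos":[0,0,-2],"rotation":[0,0,0]},{"delta_pos":[0,0,-3],"rotation":[0,0,0]},{"delta_pos":[-1,0,-3],"rotation":[0,0,0]},{"delta_pos":[-3,-1,-2],"rotation":[0,0,0]},{"delta_pos":[-4,-2,0],"rotation":[0,0,0]},{"delta_pos":[-4,-2,0],"rotation":[0,0,0]},{"delta_pos":[0,0,0],"rotation":[0,0,0]}]' 3.5
python3 - <<'E'
from m import *
print(st(get_obs()['eef_pos'])); look('26')
E
```

```text
time_s: 47.45
eef_pos: [0.6399, 0.1133, 0.1878]
eef_rot: [0.001, 0.66, 0.752, -0.0]
wrist_force: [-0.7, -8.4, 5.3]
opening: 0.13
time_s: 47.95
eef_pos: [0.6394, 0.1152, 0.1874]
eef_rot: [-0.0, 0.659, 0.752, 0.0]
wrist_force: [0.4, -1.1, 0.9]
opening: 0.414
time_s: 48.75
eef_pos: [0.6048, -0.0153, 0.299]
eef_rot: [0.001, 0.661, 0.75, -0.0]
wrist_force: [0.1, 1.4, 0.7]
opening: 0.412
[-0.05141581 -0.04400867  0.29896539]
scene a 23 [286.57 141.83] [-0.0126  0.1384  0.199 ]
scene b 39 [293.95 143.41] [-0.0055  0.1086  0.199 ]
scene c 55 [301.05 145.15] [0.0003 0.0796 0.199 ]
```

View pics/z26.png

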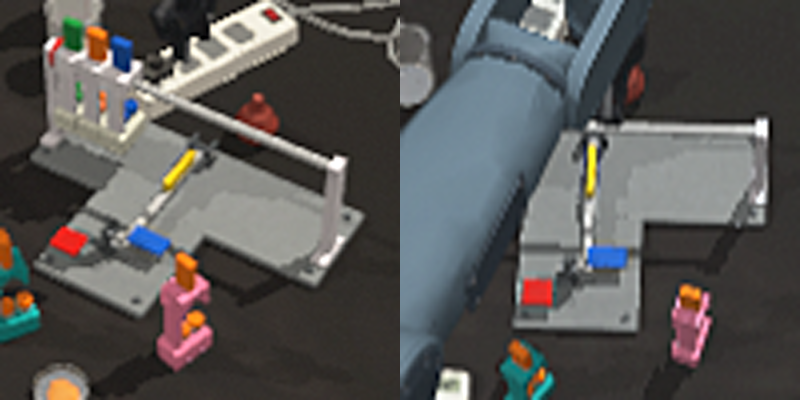

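```bash
python3 - <<'E'
from m import *
towards(w(-.163,.061,.06),H)
c=load('scene26.png'); print([(b[2],st(onz(c,*b[2],.199)).round(4)) for b in blobs(c,*COL['green'],(265,125,355,180),6)])
E
python3 -m inch '[{"delta_pos":[3,-3,0],"rotation":[0,0,0]},{"delta_pos":[3,-3,0],"rotation":[0,0,0]},{"delta_pos":[3,-3,0],"rotation":[0,0,0]},{"delta_pos":[1.5,-2.2,3],"rotation":[0,0,0]},{"delta_pos":[0,0,5],"rotation":[0,0,0]},{"delta_pos":[0,0,5],"rotation":[0,0,0]},{"delta_pos":[0,0,5],"rotation":[0,0,0]},{"delta_pos":[0,0,0],"rotation":[0,0,0]},{"delta_pos":[0,0,0],"rotation":[0,0,0]}]' 0
python3 - <<'E'
from m import *
towards(w(-.163,.061,.038),H)
look('27')
E
```

```text
shift cm [ 10.12 -11.36  23.85] heading 1.7 tilt 0.001 turn about tool z -0.002
[(array([286.45, 139.6 ]), array([-0.0019,  0.146 ,  0.199 ])), (array([288.17, 157.17]), array([-0.0823,  0.0855,  0.199 ]))]
time_s: 49.75
eef_pos: [0.481, 0.0796, 0.1182]
eef_rot: [-0.001, 0.659, 0.752, -0.0]
wrist_force: [1.1, -0.1, 0.0]
opening: 0.0
shift cm [-0.53 -0.12  8.02] heading 1.703 tilt 0.001 turn about tool z 0.001
scene b 39 [293.95 143.41] [-0.0055  0.1086  0.199 ]
scene c 55 [301.05 145.15] [0.0003 0.0796 0.199 ]
```

View pics/z27.png

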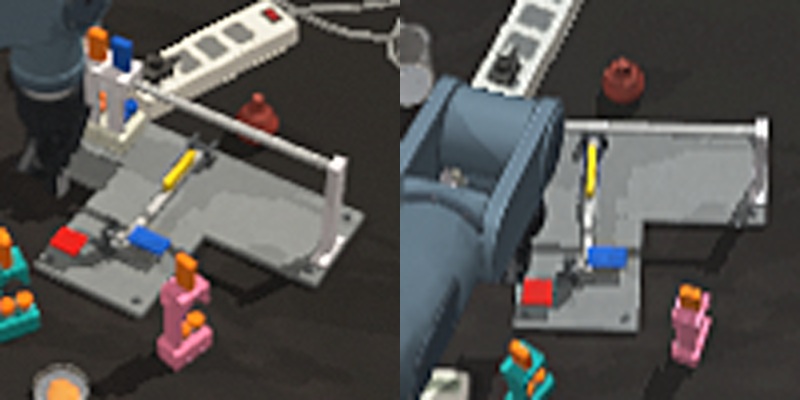

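```bash
python3 -m inch '[{"delta_pos":[-0.4,0,2.5],"rotation":[0,0,0]},{"delta_pos":[0,0,2.5],"rotation":[0,0,0]},{"delta_pos":[0,0,1],"rotation":[0,0,0]},{"delta_pos":[0,0,0],"rotation":[0,0,0]},{"delta_pos":[0,0,0],"rotation":[0,0,0]}]'
python3 - <<'E'
from m import *
towards(w(-.163,.061,.038),H)
look('28')
E
```

```text
time_s: 50.35
eef_pos: [0.483, 0.0747, 0.0594]
eef_rot: [0.001, 0.659, 0.752, 0.001]
wrist_force: [-0.1, -0.5, -0.1]
opening: -0.001
shift cm [-0.02 -0.27  2.14] heading 1.702 tilt 0.003 turn about tool z 0.000
scene c 47 [301.49 145.6 ] [-0.001   0.0767  0.199 ]
top b 16 [270.5  165.75] [0.0033 0.1162 0.199 ]
top c 21 [278.19 166.86] [-0.0015  0.0804  0.199 ]
```

View pics/z28.png

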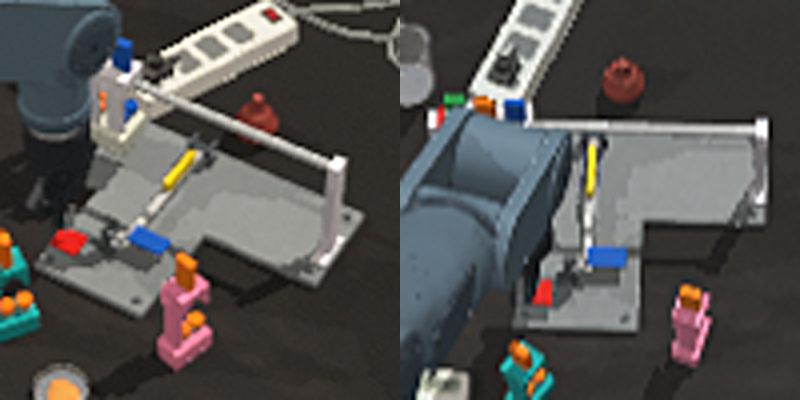

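```bash
python3 -m inch '[{"delta_pos":[0,0,1],"rotation":[0,0,0]},{"delta_pos":[0,0,1],"rotation":[0,0,0]},{"delta_pos":[0,0,0.3],"rotation":[0,0,0]},{"delta_pos":[0,0,0.3],"rotation":[0,0,0]},{"delta_pos":[0,0,0],"rotation":[0,0,0]}]'
python3 -m inch '[{"delta_pos":[0,0,0.2],"rotation":[0,0,0]},{"delta_pos":[0,0,0.2],"rotation":[0,0,0]},{"delta_pos":[0,0,0],"rotation":[0,0,0]}]'
python3 - <<'E'
from m import *
look('29')
E
```

```text
time_s: 50.95
eef_pos: [0.4805, 0.0748, 0.0307]
eef_rot: [-0.001, 0.659, 0.752, -0.001]
wrist_force: [-0.8, -0.4, 1.3]
opening: -0.0
time_s: 51.25
eef_pos: [0.4806, 0.0748, 0.0271]
eef_rot: [-0.001, 0.659, 0.752, -0.001]
wrist_force: [-3.4, -0.8, 5.1]
opening: -0.0
scene c 34 [302.24 145.53] [0.0008 0.0745 0.199 ]
top b 22 [270.5 166.5] [-0.0007  0.1159  0.199 ]
top c 20 [278.1  166.75] [-0.0009  0.0809  0.199 ]
```

View pics/z29.png

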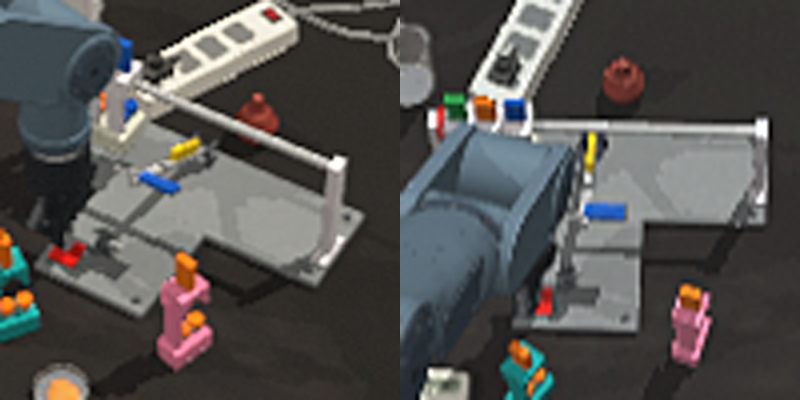

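```bash
python3 -m inch '[{"delta_pos":[0,0,0],"rotation":[0,0,0]},{"delta_pos":[0,0,0],"rotation":[0,0,0]},{"delta_pos":[0,0,-1],"rotation":[0,0,0]},{"delta_pos":[0,0,-2],"rotation":[0,0,0]},{"delta_pos":[0,0,-5],"rotation":[0,0,0]},{"delta_pos":[0,0,-5],"rotation":[0,0,0]},{"delta_pos":[0,0,-5],"rotation":[0,0,0]},{"delta_pos":[0,0,-5],"rotation":[0,0,0]},{"delta_pos":[-4,0,-2],"rotation":[0,0,0]},{"delta_pos":[-4,0,0],"rotation":[0,0,0]}]'
python3 -m inch '[{"delta_pos":[-4.5,0,0],"rotation":[0,0,0]},{"delta_pos":[-4.5,0,0],"rotation":[0,0,0]},{"delta_pos":[-4.5,0,0],"rotation":[0,0,0]},{"delta_pos":[-4.5,0,0],"rotation":[0,0,0]},{"delta_pos":[-4.5,0,0],"rotation":[0,0,0]},{"delta_pos":[-4.5,0,0],"rotation":[0,0,0]},{"delta_pos":[-4.5,0,0],"rotation":[0,0,0]},{"delta_pos":[0,0,0],"rotation":[0,0,0]},{"delta_pos":[0,0,0],"rotation":[0,0,0]},{"delta_pos":[0,0,0],"rotation":[0,0,0]}]'
python3 - <<'E'
from m import *
look('30'); print(get_obs()['wrist_force'])
cs,ct=load('scene30.png'),load('top30.png')
for n,c in(('scene',cs),('top',ct)):
    for col,z in(('green',.199),('blue',.117)):
        print(n,col,[(b[2],st(onz(c,*b[2],z)).round(4)) for b in blobs(c,*COL[col],(250,125,330,200),10)])
E
```

```text
time_s: 52.35
eef_pos: [0.4944, -0.0051, 0.2832]
eef_rot: [0.004, 0.658, 0.753, 0.002]
wrist_force: [0.8, 0.5, -0.1]
opening: -0.003
time_s: 53.35
eef_pos: [0.5331, -0.3158, 0.2777]
eef_rot: [-0.0, 0.659, 0.752, 0.0]
wrist_force: [0.0, 1.5, 0.4]
opening: 0.003
scene a 23 [286.57 141.83] [-0.0126  0.1384  0.199 ]
scene b 35 [294.09 143.8 ] [-0.0071  0.107   0.199 ]
scene c 55 [301.05 145.15] [0.0003 0.0796 0.199 ]
top b 22 [270.5 166.5] [-0.0007  0.1159  0.199 ]
top c 21 [278.19 166.86] [-0.0015  0.0804  0.199 ]
[-0.35424245  0.8153975   0.02366663]
scene green [(array([286.42, 141.5 ]), array([-0.0113,  0.1399,  0.199 ]))]
scene blue [(array([301.05, 145.15]), array([0.0763, 0.129 , 0.117 ])), (array([303.62, 162.  ]), array([-0.0031,  0.0671,  0.117 ])), (array([312.41, 184.64]), array([-0.0912, -0.0272,  0.117 ]))]
top green [(array([263.29, 165.71]), array([0.0025, 0.1495, 0.199 ]))]
top blue [(array([278.19, 166.86]), array([0.0432, 0.0914, 0.117 ]))]
```

View pics/z30.png

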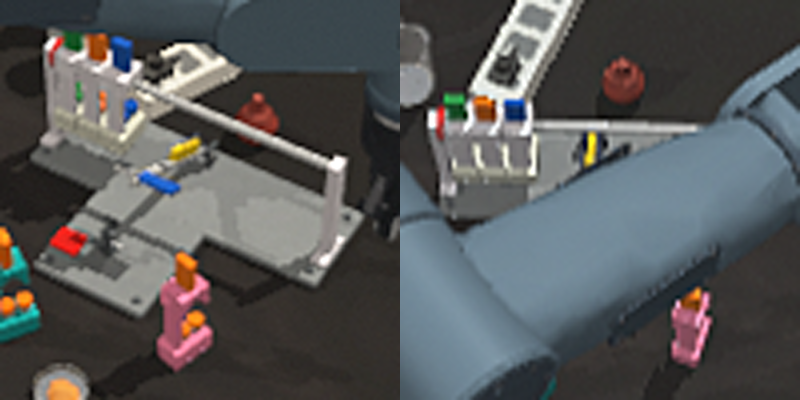

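```bash
python3 - <<'E'
from m import *
c=load('scene30.png'); print([b[2] for b in blobs(c,*COL['red'],(275,190,300,210),6)],'was 285.03,201.84'); print([b[2] for b in blobs(c,*COL['yellow'],(300,160,340,190),6)],'was 319.78,174.38')
im=cv2.imread('pics/scene30.png');cv2.imwrite('pics/z31.png',cv2.resize(im[130:250,150:270],(400,400),interpolation=cv2.INTER_CUBIC))
E
```

```text
[array([285.03, 201.84])] was 285.03,201.84
[array([319.74, 174.45])] was 319.78,174.38
```

View pics/z31.png

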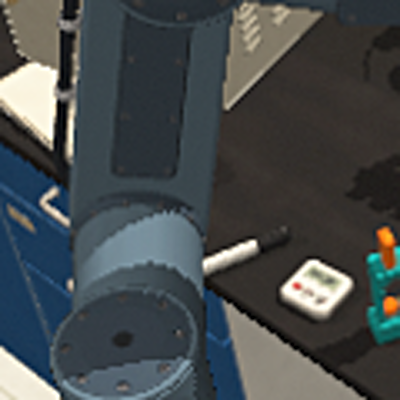

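The gate fin, the paddle and the trigger are back at the pixels they had at the start. The arm hides the beaker in this view. It stood upright in the earlier one, and the arm has not been near it since. Handing in.

```bash
python3 - <<'E'
from h import *
print(hand_in())
E
```

```text
the job is handed in; nothing more can be done
None
```

I finished the whole sequence and handed the job in at about 53 s. The hand-in gave no verdict.

**What I did**
- I pressed the blue paddle to about 30 mm above the worktop, and the catch held the gate.
- Three carriers were present: green, orange and blue. There was no black one. I hung all three to the right of the gate.
- After I released the green carrier it was found about 85 mm to the left, past the gate. I took this for the announced knock. I gripped it, slid it back to the right, and checked that all three hung free with the gate still cocked.
- I gripped the last carrier (blue) and slid the row left until the push force rose to 16 N at the red collar. I then released it and pressed the red trigger.

**Last checks**
- **Gate and trigger:** the fin, paddle and trigger pad are back within 0.2 pixel of where they were at the start, so the gate is up and the catch at rest.
- **Carriers:** their middles are about 148, 115 and 80 mm left of the gate. The first touches the collar or is within a few millimetres of it.
- **Robot:** the wrist force was within its usual noise, and the arm was clear of everything.

**Not fully confirmed**
- The final scene view of the green tab was cut off at the picture crop and partly hidden by the arm. It gave 138–140 mm, against 149.5 mm in the top view and 146 mm in the last clear scene view. I trusted the clear views.
- The arm hid the beaker in the last picture. It stood upright in the earlier picture taken after I lifted the green carrier beside it, and the gripper did not go near it after that.

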